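# Charge a grinding jar with balls by scoop and clamp its lid

## Task

Charge the mill's grinding jar: use the scoop to carry all five white grinding balls from the blue tub and tip them gently into the metal jar, without touching the balls with the gripper, then lay the scoop down flat and right way up on the bench. Close the jar: swing the red arm with the lid over it as far as it goes, push the black knob right down and turn it clockwise to its stop so that the lid stays locked down. Leave the other things on the bench where they are.

Things in the scene. Friction and masses are not known exactly. Their poses are not given: they have to be found in the camera images.
- scoop: loose aluminium scoop. Origin: centre of the flat pan's underside; +x to the open front lip, +y left, +z up. Pan 100 mm long (x -50 to 50), 76 mm wide at the lip, 68 at the back (inside 71 and 63), floor 2.5 mm thick; back wall at x = -50 and side walls from there to x = 32 are 36 mm high, the sides then fall steeply to the lip. About 0.18 kg, mass centre near x = -30. Starts flat on the bench
- scoop_grip (a point): point on the centre line of the scoop's straight black handle, at (-99.1, 0, 64.4) mm in the scoop's frame; same axes as the scoop. The handle, 20 mm wide (y) and 16 mm thick, leaves the back wall 30 mm above the underside and rises backwards at 35 degrees for 119 mm; this point is 60 mm up it
- scoop_lip (a point): middle of the scoop's front lip, at (50, 0, 1) mm in the scoop's frame; same axes
- tub: fixed smooth blue tub, 240 mm long (x), 93 mm wide (y), 46 mm high. Origin: centre of its underside; +x to its far end, away from the robot. Floor and walls 4 mm thick; flat floor at z = 4 mm, 85 mm wide, from x = -116 to 110 mm, where the nearly upright far wall begins. Near (-x) wall only 30 mm high, side walls sloping down to it over 50 mm. Balls start in the far half, centres at x above 12 mm
- ball1: loose white ceramic grinding ball, 30 mm across, 0.05 kg, one of five alike. Origin: its centre. Pushed on a floor it rolls and soon stops; it rolls off a plate tilted more than about 8 degrees
- ball2: loose white ceramic grinding ball, 30 mm across, 0.05 kg, one of five alike. Origin: its centre. Pushed on a floor it rolls and soon stops; it rolls off a plate tilted more than about 8 degrees
- ball3: loose white ceramic grinding ball, 30 mm across, 0.05 kg, one of five alike. Origin: its centre. Pushed on a floor it rolls and soon stops; it rolls off a plate tilted more than about 8 degrees
- ball4: loose white ceramic grinding ball, 30 mm across, 0.05 kg, one of five alike. Origin: its centre. Pushed on a floor it rolls and soon stops; it rolls off a plate tilted more than about 8 degrees
- ball5: loose white ceramic grinding ball, 30 mm across, 0.05 kg, one of five alike. Origin: its centre. Pushed on a floor it rolls and soon stops; it rolls off a plate tilted more than about 8 degrees
- mill_station: fixed grey base plate 205 mm (x) x 124 mm (y), top at z = 14 mm, carrying a metal grinding jar and behind it a post with a red swing arm. Origin: centre of the base's underside; +x from jar to post. Jar axis at x = -40 mm, 107 mm across its flanges, bore 90 mm, rim at z = 84 mm. Post axis at x = 55 mm; the red boss on it is 38 mm across and ends at z = 129 mm
- jar_floor (a point): centre of the jar's inner floor, 20 mm above the bench; axes of mill_station
- jar_mouth (a point): centre of the jar's mouth at the rim, 84 mm above the bench; axes of mill_station
- post_axis (a point): point on the upright axis of the post at the arm's height, 112 mm above the bench, 95 mm from the jar's axis; axes of mill_station
- knob_grip (a point): middle of the round black knob (40 mm across, 26 mm tall, upright) on the axis of the lid, 95 mm from the post's axis, 149 mm above the bench with the lid up. Turns with the knob: +x points to the post while clamp_knob is 0. Below it a red hub 42 mm across, top 123 mm above the bench, and the metal lid, 103 mm across, underside 92 mm above the bench when up
- clamp_swing (a joint): swing of the arm with lid and knob about the post: 0 = at its stop, lid above the jar; positive = swung away, clockwise from above, to the station's +y side, up to 2.1. At angle a the knob's axis is at (55 - 95 cos a, 95 sin a) mm in mill_station. Stays where it is left; moving it takes about 1 N at the knob
- clamp_lid (a joint): downward travel of lid and knob in the arm, m: 0 = up, 0.0088 = right down. Sprung: 1 N to start, about 6 N right down; springs back up unless locked by the knob, and then rests at about 0.0078
- clamp_knob (a joint): turn of the knob in the arm, -0.2 to 1.3 (stop), positive clockwise from above, very light. Its cross pins pass the hub's ledges only between about -0.2 and 0.3 (starts within 0.12). Pushed right down, then turned past 0.75 it is caught under the ledges and holds the lid. Turned without pushing first it rides on top of them and cannot go down until turned back
- mouse: black and blue computer mouse, 104x62x39 mm; loose, only in the way. Origin: centre of its underside
- objective_can: black screw-top canister, 44 mm across, 53 mm tall; loose, only in the way. Origin: centre of its underside
- tape_roll: roll of black tape lying flat, 64 mm across, 19 mm tall; loose, only in the way. Origin: centre of its underside
- petri_dish: closed dish with pinkish filling lying flat, 88 mm across, 15 mm tall; loose, only in the way. Origin: centre of its underside
- lens_tissue: green booklet lying flat, 71x102x8 mm; loose, only in the way. Origin: centre of its underside
- dust_blower: green rubber blower bulb standing nozzle up, 48 mm across, 108 mm tall; loose, only in the way. Origin: centre of its underside

How it is judged:
On the way, in this order (a step that is already met when the one before it is completed fails the run):
1. all five balls are in the jar (horizontal distance between each of ball1, ball2, ball3, ball4, ball5 and jar_floor below 0.038 m and z of ball1 in the frame of jar_floor between 0.005 and 0.055 m and z of ball2 in the frame of jar_floor between 0.005 and 0.055 m and z of ball3 in the frame of jar_floor between 0.005 and 0.055 m and z of ball4 in the frame of jar_floor between 0.005 and 0.055 m and z of ball5 in the frame of jar_floor between 0.005 and 0.055 m), for 0.2 s.
2. the lid is over the jar, pushed down and locked by the knob (value of joint clamp_swing below 0.08 rad and value of joint clamp_lid above 0.0068 m and value of joint clamp_knob above 0.75 rad), for 0.2 s.
At the end, for the whole second after the job is handed in: All five balls are in the jar (within 38 mm of its axis, 5 to 55 mm above its floor); arm at its stop (0.08 rad), lid at least 6.8 mm down, knob clockwise past 0.75 rad; scoop at rest flat on the bench, not in the tub, right way up (within 6 mm and 0.1 rad) (all of step 1 and all of step 2 and height (world z) of scoop between -0.004 and 0.006 m and angle between scoop's own z axis and vertical below 0.1 rad and linear speed of scoop below 0.02 m/s and horizontal distance between scoop and tub above 0.08 m); the robot touches nothing.
It fails at once if the gripper's fingers touch a ball (contact force between the fingers and ball1 above 0.3 N or contact force between the fingers and ball2 above 0.3 N or contact force between the fingers and ball3 above 0.3 N or contact force between the fingers and ball4 above 0.3 N or contact force between the fingers and ball5 above 0.3 N).
It fails at once if a bystander (mouse, canister, tape roll, dish, booklet or blower) is pushed more than 25 mm from its place (distance of any of mouse, objective_can, tape_roll, petri_dish, lens_tissue, dust_blower from where it was at the start of the episode above 0.025 m).
It fails at once if a ball is flung or dropped hard (faster than 2.2 m/s, as after a fall of 25 cm) (linear speed of any of ball1, ball2, ball3, ball4, ball5 above 2.2 m/s).
It also fails if it takes over 72 s, if anything falls off the work surface, if the arm or the gripper's body presses on something with over 40 N, if the wrist force passes 120 N, or if a joint passes its speed limit or range.

## Robot

A 7-joint arm with a two-finger parallel gripper is mounted at the origin on a cart in front of the work surface, level with it; the furniture and walls round the work are solid. World frame = base frame: x ahead of the robot, y to its left, z up, the work surface at z = 0. Lengths are in m, angles in rad, forces in N, time in s.
With the tool pointing down it reaches from about 0.4 to 0.85 m from the base axis. Payload 10.4 kg.
Tool frame: the origin (TCP) lies between the finger pads; the fingertips stand 25 mm ahead of it and the grasp point (between the pads) lies 6 mm ahead of it; z points along the fingers, y is the line along which they close (so a half turn about z gives the same grasp; the last joint's range is limited). The gripper opens to 87 mm and grips with 3 to 60 N. Pads are 19 mm wide; open, the fingers measure 117 mm over their backs; the gripper's body (75 mm by 190 mm) begins 51 mm behind the grasp point.
Start: joints at [-1.29, 0.332, -0.065, 1.46, 0.022, 1.35, -0.088], TCP at [0.187, 0.596, 0.248] pointing down, gripper open.
Joint ranges: [-2.6, 2.6], [-0.5, 2.12], [-1.47, 1.34], [0.16, 2.42], [-1.27, 4.41], [0.06, 2.06], [-2.6, 2.6]. Speed limits (rad/s): [2.22, 2.22, 2.79, 2.79, 3.14, 3.14, 3.14].

## Interface

Orientations are given as a rotation vector (axis times angle).
In Python, from bench import arm gives the robot as it stands.
- The arm moves only by the tool send_rows, never from a script. Its argument "commands" is a list of rows, each an object with "fingers": the opening, from -1 (shut) to 1 (fully open); "travel": the shift along the tool's x, y, z scaled (see below), a list of three; "rot": the turn, a rotation vector about the tool's x, y, z scaled (see below), a list of three. In form: [{"fingers": fingers, "travel": [dx, dy, dz], "rot": [rx, ry, rz]}, ...]. A call has 1 to 10 rows; each row shifts and turns the commanded pose from where the row before left it, along the tool's axes as they then stand; what a row does not reach is not made up. The controller multiplies each number of a shift by 150 mm and each number of a turn by 30 degrees. A row lasts 1/12 s, in which the tool goes at most 41.7 mm and 7.16 degrees, less where a joint would pass 70% of its speed; a pose out of reach is approached as far as the arm can. A call with a number of a shift or a turn outside -1 to 1 is refused whole. A call with a gripper value outside its range is refused whole. The fingers move at their own pace and stop on an object; "force" is the grip in N (left out, the last holds). Time passes only in rows, so rows that do not move let the fingers close. It gives the time, the measured TCP pose, the force, the opening and the grip force at its end, in the units of the state.
- arm.sense(): the state, without advancing time (a new reading comes with each control period).
- arm.camera(name): name is "scene" or "top" or "wrist"; returns the picture (420x560x3 uint8, blue, green, red); there is no depth.
- arm.get_calibration(name): a dict with "fx", "fy", "cx", "cy" (pixels), "T" (4x4, takes a point from camera to world coordinates). Camera axes: x right, y up, looking along -z (the intrinsics and any distortion apply to the point x, -y, -z); pixel columns grow to the right and rows downward; lengths in m; the calibration is good to about 2 mm. A picture is of the moment at which its call begins: read the wrist's pose just before it. get_calibration takes no time and is no camera call; for the wrist camera it gives the pose at the moment of the call.
- arm.close_job(): hands the job in; it is judged then, once.
The state is a dict: "t": time; "q": joint angles; "joint_vel": joint speeds; "effort": joint torques, N m; "eef_pos": TCP position; "eef_rot": TCP orientation; "contact_force": force on the tool from outside, world axes, zero at the start; "torque": the same for the moment, N m; "width": opening from 0.0 (shut) to 1.0 (fully open); "finger_force": force on a finger pad.
Only numpy, scipy, OpenCV 4.12 (cv2) and the standard library are available. Lean on these libraries where they do the work, as an engineer would, in place of code of your own. Each camera call takes 0.05 s, during which the arm holds its last target. There are 200 camera calls.

## Working session

There is one attempt and no reset: what is moved stays moved. The work goes in short steps, Python scripts to look and compute and a tool call to move; the robot and the scene stay as the last step left them, time stands still between calls to the robot, and variables do not carry over. Pictures are saved under pics/ and viewed, at most 10 in all, crops included, and the job is handed in when it is done.

Besides the shell and the picture viewer there is one more tool, called after "Call:" in YAML: its name, and indented under it one key for each argument. send_rows: Moves the arm, as the interface text tells. Its arguments: {"type":"object","properties":{"commands":{"type":"array","items":{"type":"object","properties":{"fingers":{"type":"number"},"travel":{"type":"array","items":{"type":"number"}},"rot":{"type":"array","items":{"type":"number"}}}}},"force":{"type":"number"}},"required":["commands"]}

```bash
ls; mkdir -p pics
python3 - <<'E'
from bench import arm
import cv2
print(arm.sense())
for n in ("scene","top"):
    im=arm.camera(n); cv2.imwrite(f"pics/{n}0.png",im); c=arm.get_calibration(n); print(n,c)
E
```

```text
pics
{'t': 0.0, 'q': array([-1.28960396,  0.33284484, -0.06468025,  1.46095501,  0.02160928,
        1.34988803, -0.08850076]), 'joint_vel': array([ 0.00049318, -0.00164084, -0.00047134, -0.00118755, -0.00046058,
        0.00018137,  0.00188032]), 'effort': array([ 2.10778616e-06, -6.23245025e+01,  2.44998594e-02, -3.89898920e+01,
       -6.14348240e-02,  3.96167336e-02,  1.55634057e-04]), 'eef_pos': array([0.1868755 , 0.59603712, 0.24676421]), 'eef_rot': array([-4.75337042e-01, -3.10529071e+00,  2.18871981e-03]), 'contact_force': array([ 0.7922162 , -0.332682  , -0.15327523]), 'torque': array([-0.01147422, -0.0069987 , -0.04857493]), 'finger_force': 0.0, 'width': 1.003991617696968}
scene {'fx': 545.4901903921626, 'fy': 545.4901903921626, 'cx': 271.0455125980711, 'cy': 207.88409539663328, 'T': array([[-0.7652454 ,  0.50280249, -0.40198152, -0.01693225],
       [-0.64348401, -0.61503401,  0.45569892,  0.69434081],
       [-0.01810576,  0.60739018,  0.7941973 ,  1.26318647],
       [ 0.        ,  0.        ,  0.        ,  1.        ]])}
top {'fx': 440.4662639741071, 'fy': 440.4662639741071, 'cx': 289.3156598438338, 'cy': 202.41902544514048, 'T': array([[ 0.02098687,  0.98443254, -0.1745054 ,  0.29817827],
       [-0.99973456,  0.01900422, -0.01302496,  0.01933311],
       [-0.00950586,  0.17473243,  0.98457007,  1.5817178 ],
       [ 0.        ,  0.        ,  0.        ,  1.        ]])}
```

View pics/top0.png

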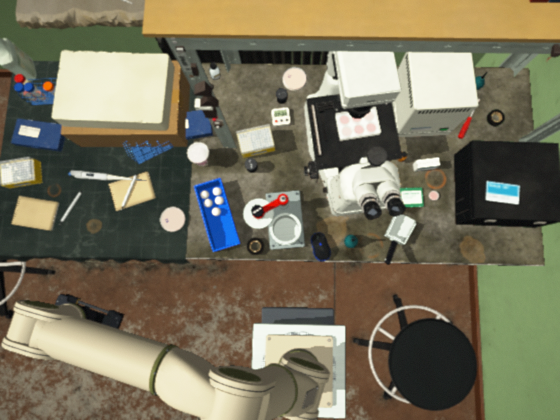

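View pics/scene0.png

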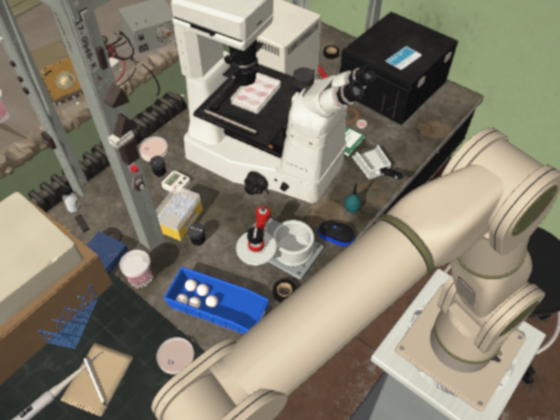

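The top view shows the tub at about (217,215) with its balls at (208–218, 187–212). The mill is at (285,225) with the knob at (257,212), and the scoop is at (400,232) with its handle at (388,255). The scene view agrees. I'll take an enlarged crop and cast rays from it.

```bash
cat > h.py <<'E'
import numpy as np, cv2
from bench import arm
from scipy.spatial.transform import Rotation as R
def ray(c,uv):
    d=np.array([(uv[0]-c['cx'])/c['fx'],-(uv[1]-c['cy'])/c['fy'],-1.]); T=np.array(c['T'])
    return T[:3,3],T[:3,:3]@d
def at(c,uv,z):
    o,d=ray(c,uv); return (o+d*(z-o[2])/d[2])
def proj(c,p):
    T=np.array(c['T']); q=T[:3,:3].T@(np.asarray(p)-T[:3,3])
    return np.array([c['cx']+c['fx']*q[0]/-q[2], c['cy']-c['fy']*q[1]/-q[2]])
def blobs(mask,amin):
    n,l,s,ce=cv2.connectedComponentsWithStats(mask.astype(np.uint8))
    return [(ce[i],s[i],(l==i)) for i in range(1,n) if s[i,4]>=amin]
E
python3 - <<'E'
from h import *
im=cv2.imread('pics/top0.png'); c=arm.get_calibration('top')
cv2.imwrite('pics/crop.png',cv2.resize(im[160:275,185:445],None,fx=3,fy=3,interpolation=cv2.INTER_CUBIC))
hsv=cv2.cvtColor(im,cv2.COLOR_BGR2HSV)
H,S,V=cv2.split(hsv)
red=((H<8)|(H>172))&(S>150)&(V>80); red[:150]=0; red[270:]=0
for b in blobs(red,20): print('red',b[0],b[1],at(c,b[0],.112))
blue=(H>105)&(H<125)&(S>150); blue[:170]=0; blue[260:]=0
blue[:,:190]=0; blue[:,250:]=0
pts=np.argwhere(blue)[:,::-1]
w=np.array([at(c,p,.046)[:2] for p in pts],np.float32)
print('tub rect',cv2.minAreaRect(w), len(w), cv2.boxPoints(cv2.minAreaRect(w)))
white=(S<60)&(V>170); white[:,:195]=0; white[:,240:]=0; white[:175]=0; white[230:]=0
for b in blobs(white,15): print('ball',b[0],b[1],at(c,b[0],.019))
for n,uv,z in [('scoop',(400,230),0),('handleend',(388,262),.1),('jar',(286,230),.084),('knob',(257,212),.16),('lid',(257,213),.1),('post',(283,198),.129)]: print(n,at(c,uv,z))
E
```

```text
red [274.11111111 204.02222222] [256 194  32  24 180] [0.55216182 0.09016563 0.112     ]
tub rect ((0.5233602523803711, 0.29603397846221924), (0.24853728711605072, 0.10080505162477493), 18.809757232666016) 1613 [[0.3894771  0.30367717]
 [0.4219794  0.20825568]
 [0.6572434  0.2883908 ]
 [0.6247411  0.38381228]]
ball [216.12244898 190.7755102 ] [213 187   8   8  49] [0.61290477 0.30629015 0.019     ]
ball [205.59302326 198.26744186] [201 190  10  17  86] [0.58455493 0.34303845 0.019     ]
ball [218.37254902 199.90196078] [215 196   8   9  51] [0.57944117 0.29646454 0.019     ]
ball [215.22641509 211.03773585] [212 207   8   9  53] [0.53853352 0.30579439 0.019     ]
scoop [ 0.48542975 -0.36010693  0.        ]
handleend [ 0.36570636 -0.29382354  0.1       ]
jar [0.46775114 0.04846262 0.084     ]
knob [0.51633209 0.14306784 0.16      ]
lid [0.52209584 0.14817327 0.1       ]
post [0.57030898 0.06006144 0.129     ]
```

View pics/crop.png

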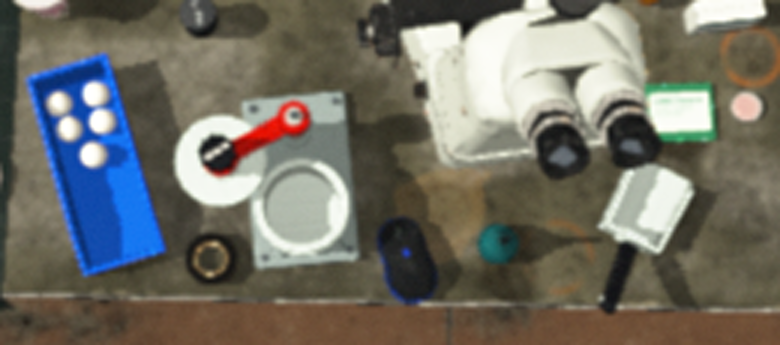

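The crop shows the tub at crop (95,165) and the five balls at (60,103), (95,93), (70,128), (102,121) and (93,153). The knob is at (217,154), the post at (294,118), the jar at (300,203), and the scoop pan at (648,207) with its handle pointing back to (608,305). Next I'll write a motion helper and check where the wrist camera sits.

```bash
cat >> h.py <<'E'
from scipy.linalg import expm,logm
def pose(p,r):
    T=np.eye(4); T[:3,:3]=r if np.shape(r)==(3,3) else R.from_rotvec(r).as_matrix(); T[:3,3]=p; return T
def cur():
    s=arm.sense(); return pose(s['eef_pos'],s['eef_rot'])
def tool(yaw,pitch=0):
    """tool down, tool y = left of heading yaw (or its negative), pitch>0: heading end (lip) up"""
    x=np.array([np.cos(yaw),np.sin(yaw),0]); y=np.array([-np.sin(yaw),np.cos(yaw),0])
    M=np.c_[x,-y,[0,0,-1]]
    return R.from_rotvec(-y*pitch).as_matrix()@M
def row(T0,T1,n=None,lim=.8):
    """n identical rows bringing T0 to T1 (constant screw)"""
    L=np.real(logm(np.linalg.inv(T0)@T1))
    if n is None:
        w=np.linalg.norm([L[2,1],L[0,2],L[1,0]]); d=np.linalg.norm(L[:3,3])
        n=int(max(np.ceil(d/.0417/lim),np.ceil(np.degrees(w)/7.16/lim),1))
    D=expm(L/n); t=D[:3,3]/.15; r=R.from_matrix(D[:3,:3]).as_rotvec()/np.radians(30)
    print(n,'x travel',np.round(t,3)+0,'rot',np.round(r,3)+0); return T1
E
python3 - <<'E'
from h import *
T=cur(); c=arm.get_calibration('wrist')
print(T.round(3)); print((np.linalg.inv(T)@c['T']).round(3), c['fx'],c['fy'])
for k in (0,1,2):
  pass
tgt=pose([.44,.27,.33],tool(np.radians(18.8)))
print(np.linalg.inv(T)@tgt)
row(T,tgt)
# flip option
f=tgt.copy(); f[:3,:2]*=-1; row(T,f)
E
```

```text
[[-0.954  0.299 -0.     0.187]
 [ 0.299  0.954 -0.001  0.596]
 [-0.    -0.001 -1.     0.247]
 [ 0.     0.     0.     1.   ]]
[[-0.     0.953  0.302  0.083]
 [ 1.     0.    -0.     0.   ]
 [-0.     0.302 -0.953 -0.137]
 [ 0.     0.     0.     1.   ]] 312.58937865490117 312.58937865490117
[[-8.06905096e-01 -5.90681100e-01  6.34312929e-05 -3.39090043e-01]
 [ 5.90680727e-01 -8.06904455e-01  1.21641099e-03 -2.35547496e-01]
 [-6.67327989e-04  1.01899587e-03  9.99999258e-01 -8.28422472e-02]
 [ 0.00000000e+00  0.00000000e+00  0.00000000e+00  1.00000000e+00]]
26 x travel [-0.115  0.079 -0.021] rot [0.    0.    0.184]
13 x travel [-0.134 -0.168 -0.043] rot [ 0.     0.    -0.093]
```

Run:
```python
from h import *
T=cur()
a=pose([.57,.29,.28],tool(np.radians(18.8))); row(T,a)
b=pose([.54,.10,.28],tool(np.radians(0))); row(a,b)
```

```text
26 x travel [-0.111  0.123 -0.009] rot [0.    0.    0.184]
6 x travel [-0.073  0.202  0.   ] rot [0.    0.    0.104]
```

Call:
send_rows:
  commands:
    - {"fingers":1,"travel":[-0.111,0.123,-0.009],"rot":[0,0,0.184]}
    - {"fingers":1,"travel":[-0.111,0.123,-0.009],"rot":[0,0,0.184]}
    - {"fingers":1,"travel":[-0.111,0.123,-0.009],"rot":[0,0,0.184]}
    - {"fingers":1,"travel":[-0.111,0.123,-0.009],"rot":[0,0,0.184]}
    - {"fingers":1,"travel":[-0.111,0.123,-0.009],"rot":[0,0,0.184]}
    - {"fingers":1,"travel":[-0.111,0.123,-0.009],"rot":[0,0,0.184]}
    - {"fingers":1,"travel":[-0.111,0.123,-0.009],"rot":[0,0,0.184]}
    - {"fingers":1,"travel":[-0.111,0.123,-0.009],"rot":[0,0,0.184]}
    - {"fingers":1,"travel":[-0.111,0.123,-0.009],"rot":[0,0,0.184]}
    - {"fingers":1,"travel":[-0.111,0.123,-0.009],"rot":[0,0,0.184]}

```text
t: 0.93
eef_pos: [0.4257, 0.62, 0.2601]
eef_rot: [1.865, 2.528, -0.002]
contact_force: [0.7, -0.2, -0.0]
width: 1.002
finger_force: 0.0
```

Call:
send_rows:
  commands:
    - {"fingers":1,"travel":[-0.111,0.123,-0.009],"rot":[0,0,0.184]}
    - {"fingers":1,"travel":[-0.111,0.123,-0.009],"rot":[0,0,0.184]}
    - {"fingers":1,"travel":[-0.111,0.123,-0.009],"rot":[0,0,0.184]}
    - {"fingers":1,"travel":[-0.111,0.123,-0.009],"rot":[0,0,0.184]}
    - {"fingers":1,"travel":[-0.111,0.123,-0.009],"rot":[0,0,0.184]}
    - {"fingers":1,"travel":[-0.111,0.123,-0.009],"rot":[0,0,0.184]}
    - {"fingers":1,"travel":[-0.111,0.123,-0.009],"rot":[0,0,0.184]}
    - {"fingers":1,"travel":[-0.111,0.123,-0.009],"rot":[0,0,0.184]}
    - {"fingers":1,"travel":[-0.111,0.123,-0.009],"rot":[0,0,0.184]}
    - {"fingers":1,"travel":[-0.111,0.123,-0.009],"rot":[0,0,0.184]}

```text
t: 1.77
eef_pos: [0.5807, 0.4369, 0.2737]
eef_rot: [2.824, 1.374, -0.002]
contact_force: [0.7, 0.3, -0.2]
width: 0.998
finger_force: 0.0
```

Call:
send_rows:
  commands:
    - {"fingers":1,"travel":[-0.111,0.123,-0.009],"rot":[0,0,0.184]}
    - {"fingers":1,"travel":[-0.111,0.123,-0.009],"rot":[0,0,0.184]}
    - {"fingers":1,"travel":[-0.111,0.123,-0.009],"rot":[0,0,0.184]}
    - {"fingers":1,"travel":[-0.111,0.123,-0.009],"rot":[0,0,0.184]}
    - {"fingers":1,"travel":[-0.111,0.123,-0.009],"rot":[0,0,0.184]}
    - {"fingers":1,"travel":[-0.111,0.123,-0.009],"rot":[0,0,0.184]}
    - {"fingers":1,"travel":[0,0,0],"rot":[0,0,0]}
    - {"fingers":1,"travel":[0,0,0],"rot":[0,0,0]}

```text
t: 2.43
eef_pos: [0.5708, 0.2902, 0.283]
eef_rot: [-3.098, -0.518, -0.0]
contact_force: [-1.0, -0.3, -0.8]
width: 1.002
finger_force: 0.0
```

Run:
```python
from h import *
s=arm.sense(); print(s['t'],s['q'].round(3),s['eef_pos']); print(cur()[:3,:3].round(3))
import pickle
c=arm.get_calibration('wrist'); im=arm.camera('wrist'); cv2.imwrite('pics/w1.png',im); pickle.dump(c,open('w1.pkl','wb'))
T=cur(); b=pose([.54,.10,.28],tool(0)); row(T,b,9)
```

```text
2.4333 [-0.938  0.377  0.537  1.389 -0.192  1.427 -1.644] [0.57076619 0.29022313 0.28298698]
[[ 0.946  0.325  0.   ]
 [ 0.325 -0.946  0.   ]
 [ 0.    -0.    -1.   ]]
9 x travel [-0.049  0.136  0.002] rot [0.    0.    0.071]
```

View pics/w1.png

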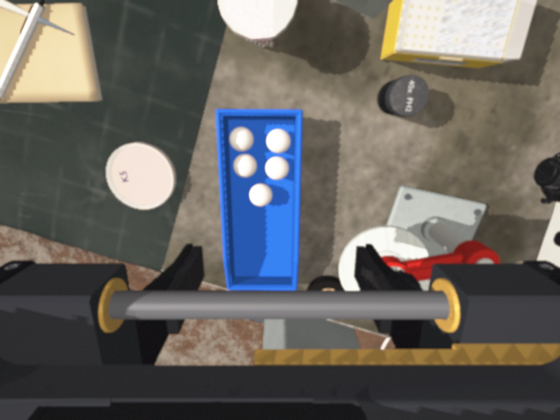

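The wrist view shows the tub at columns 218–302 and rows 108–290, with the five balls at (241,138), (278,140), (245,165), (277,167) and (260,194). I'll measure the tub here, then move over to the mill.

Call:
send_rows:
  commands:
    - {"fingers":1,"travel":[-0.049,0.136,0.002],"rot":[0,0,0.071]}
    - {"fingers":1,"travel":[-0.049,0.136,0.002],"rot":[0,0,0.071]}
    - {"fingers":1,"travel":[-0.049,0.136,0.002],"rot":[0,0,0.071]}
    - {"fingers":1,"travel":[-0.049,0.136,0.002],"rot":[0,0,0.071]}
    - {"fingers":1,"travel":[-0.049,0.136,0.002],"rot":[0,0,0.071]}
    - {"fingers":1,"travel":[-0.049,0.136,0.002],"rot":[0,0,0.071]}
    - {"fingers":1,"travel":[-0.049,0.136,0.002],"rot":[0,0,0.071]}
    - {"fingers":1,"travel":[-0.049,0.136,0.002],"rot":[0,0,0.071]}
    - {"fingers":1,"travel":[-0.049,0.136,0.002],"rot":[0,0,0.071]}
    - {"fingers":1,"travel":[0,0,0],"rot":[0,0,0]}

```text
t: 3.32
eef_pos: [0.5393, 0.0962, 0.2801]
eef_rot: [3.141, -0.01, 0.0]
contact_force: [0.7, -1.0, 0.2]
width: 0.996
finger_force: 0.0
```

Run:
```python
from h import *
import pickle
c=arm.get_calibration('wrist'); im=arm.camera('wrist'); cv2.imwrite('pics/w2.png',im); pickle.dump(c,open('w2.pkl','wb'))
c=pickle.load(open('w1.pkl','rb')); im=cv2.imread('pics/w1.png')
H,S,V=cv2.split(cv2.cvtColor(im,cv2.COLOR_BGR2HSV))
bl=(H>100)&(H<125)&(S>130)&(V>60); bl[:100]=0; bl[300:]=0; bl[:,:205]=0; bl[:,315:]=0
L=[];Rr=[]
for r in range(120,235):
    x=np.where(bl[r])[0]; L.append(at(c,(x.min()-.5,r),.046)); Rr.append(at(c,(x.max()+.5,r),.046))
L=np.array(L);Rr=np.array(Rr)
for e in (L,Rr):
    print('side yaw',np.degrees(np.arctan(np.polyfit(e[:,0],e[:,1],1)[0])))
yaw=np.mean([np.arctan(np.polyfit(e[:,0],e[:,1],1)[0]) for e in (L,Rr)])
u=np.array([np.cos(yaw),np.sin(yaw)]); v=np.array([-u[1],u[0]])
l=np.median(L[:,:2]@v); r=np.median(Rr[:,:2]@v); print('width',l-r)
far=[];near=[]
for q in range(230,292):
    y=np.where(bl[:,q])[0]; far.append(at(c,(q,y.min()-.5),.046)[:2]@u); near.append(at(c,(q,y.max()+.5),.03)[:2]@u)
f,n=np.median(far),np.median(near); print('length',f-n)
o=u*(f+n)/2+v*(l+r)/2; print('tub',o,'yaw',np.degrees(yaw), 'from far only',u*(f-.12)+v*(l+r)/2)
wh=(S<70)&(V>150); wh[:115]=0; wh[215:]=0; wh[:,:225]=0; wh[:,300:]=0
for b in blobs(wh,60):
    p=at(c,b[0],.019)[:2]-o; print('ball',b[0].round(1),b[1][4],'tub xy',(p@u).round(4),(p@v).round(4))
```

```text
side yaw 18.67868541182611
side yaw 18.857045490622284
width 0.09944366185813434
length 0.24734080899800792
tub [0.52640201 0.29957968] yaw 18.767865451224196 from far only [0.52987726 0.30076058]
ball [240.8 138.6] 464 tub xy 0.0877 0.0246
ball [277.6 140.5] 473 tub xy 0.0855 -0.0217
ball [244.6 165.1] 441 tub xy 0.0541 0.0208
ball [276.3 167.6] 444 tub xy 0.0511 -0.0201
ball [259.9 194.4] 431 tub xy 0.0152 0.0016
```

View pics/w2.png

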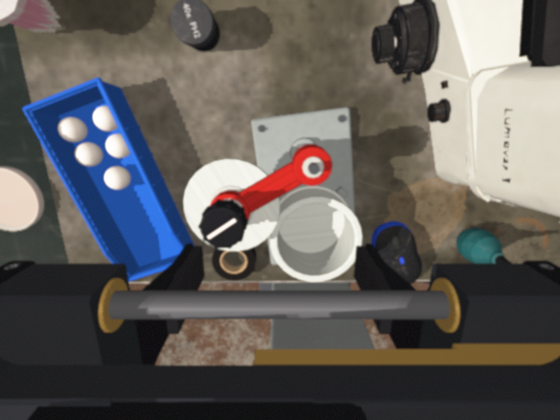

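This view shows the red post boss at (313,164), the knob top at (222,224), the jar rim centred near (315,235), the plate's back corners at (253,122) and (349,109), and the tub at left.

Run:
```python
from h import *
import pickle
c=pickle.load(open('w2.pkl','rb')); im=cv2.imread('pics/w2.png')
H,S,V=cv2.split(cv2.cvtColor(im,cv2.COLOR_BGR2HSV))
# tub in w2
bl=(H>100)&(H<125)&(S>130)&(V>60); bl[:70]=0; bl[275:]=0; bl[:,195:]=0; bl[:,:20]=0
b=max(blobs(bl,500),key=lambda b:b[1][4])[2]
w=np.array([at(c,p[::-1],.046)[:2] for p in np.argwhere(b)],np.float32); print('tub w2 (crude)',cv2.minAreaRect(w))
# red boss
red=((H<8)|(H>172))&(S>150)&(V>60); m=red.copy(); m[:140]=0;m[190:]=0;m[:,:296]=0;m[:,335:]=0
ys,xs=np.where(m); print('boss px',(xs.min()+xs.max())/2,(ys.min()+ys.max())/2,xs.max()-xs.min(),ys.max()-ys.min())
post=at(c,((xs.max()-xs.min())*0+313.5,(ys.min()+ys.max())/2),.125); print('post',post)
# jar: inner bore dark/bright: hough
g=cv2.GaussianBlur(cv2.cvtColor(im,cv2.COLOR_BGR2GRAY),(3,3),0)
k=cv2.HoughCircles(g[150:300,240:390],cv2.HOUGH_GRADIENT,1,5,param1=120,param2=25,minRadius=30,maxRadius=55)
if k is not None:
    for x in k[0][:6]: print('jar circle',x[0]+240,x[1]+150,x[2],at(c,(x[0]+240,x[1]+150),.084))
blk=(V<55); blk[:185]=0; blk[255:]=0; blk[:,:190]=0; blk[:,255:]=0
for q in blobs(blk,200): print('knob px',q[0],q[1],at(c,q[0],.155))
print('plate corners',at(c,(252,121),.014),at(c,(350,108),.014))
t=arm.get_calibration('top')
for n,p in [('knobtop w2',at(c,(222,224),.162)),('post',post)]: print(n,p,proj(t,p))
cv2.imwrite('pics/z.png',cv2.resize(im[90:300,170:400],None,fx=3.4,fy=2.85,interpolation=cv2.INTER_CUBIC))
```

```text
tub w2 (crude) ((0.5319955945014954, 0.2938166558742523), (0.24199435114860535, 0.11743942648172379), 18.636398315429688)
boss px 313.5 165.5 35 41
post [0.57266867 0.06329848 0.125     ]
jar circle 311.5 230.5 45.5 [0.49081752 0.05901003 0.084     ]
jar circle 316.5 243.5 46.7 [0.47460665 0.05281321 0.084     ]
jar circle 319.5 238.5 42.2 [0.48085399 0.04954073 0.084     ]
jar circle 310.5 218.5 34.3 [0.50537116 0.06050124 0.084     ]
jar circle 313.5 236.5 38.8 [0.48339252 0.05652477 0.084     ]
jar circle 308.5 242.5 54.4 [0.4759309  0.06211208 0.084     ]
knob px [223.85450517 222.9985229 ] [ 201  201   46   54 1354] [0.52680746 0.14526342 0.155     ]
plate corners [0.60955324 0.12885397 0.014     ] [0.62413929 0.00798942 0.014     ]
knobtop w2 [0.52847143 0.14561048 0.162     ] [256.29849581 208.22080672]
post [0.57266867 0.06329848 0.125     ] [282.08335006 197.51236736]
```

View pics/z.png

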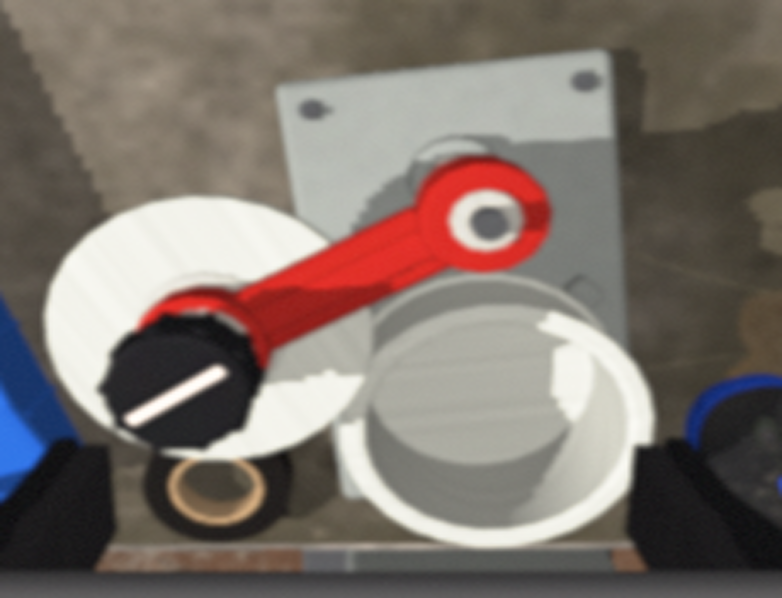

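Post ≈(.571,.062), jar ≈(.4765,.051), station yaw ≈7°, swing ≈1.2; these are consistent with the sizes given. Before moving to the scoop I'll triangulate the microscope eyepieces so I can keep clear of them.

Run:
```python
from h import *
t=arm.get_calibration('top'); s=arm.get_calibration('scene')
def tri(a,b):
    o1,d1=ray(t,a); o2,d2=ray(s,b); A=np.c_[d1,-d2]; k=np.linalg.lstsq(A,o2-o1,rcond=None)[0]
    p,q=o1+d1*k[0],o2+d2*k[1]; return ((p+q)/2).round(3),np.linalg.norm(p-q).round(3)
print('eyeL',tri((371.7,212),(350,97)),'eyeR',tri((395,208),(368,75)))
for n,uv,z in [('pan',(401,229),.0),('lipL?',(185+633/3,160+165/3),.01),('lipR?',(185+693/3,160+185/3),.01),('hbase',(185+632/3,160+243/3),.03),('hend',(185+608/3,160+308/3),.10),('blower',(185+498/3,160+243/3),.05)]: print(n,at(t,uv,z).round(3))
T=cur(); a=pose([.36,.05,.26],tool(0)); row(T,a); b=pose([.355,-.29,.22],tool(np.radians(-22)));row(a,b)
```

```text
eyeL (array([ 0.493, -0.19 ,  0.382]), np.float64(0.01)) eyeR (array([ 0.495, -0.25 ,  0.41 ]), np.float64(0.003))
pan [ 0.489 -0.364  0.   ]
lipL? [ 0.538 -0.345  0.01 ]
lipR? [ 0.515 -0.416  0.01 ]
hbase [ 0.443 -0.337  0.03 ]
hend [ 0.363 -0.293  0.1  ]
blower [ 0.438 -0.177  0.05 ]
6 x travel [-0.199  0.054  0.022] rot [ 0.     0.    -0.001]
11 x travel [0.033 0.205 0.024] rot [0.    0.    0.067]
```

Call:
send_rows:
  commands:
    - {"fingers":1,"travel":[-0.199,0.054,0.022],"rot":[0,0,0]}
    - {"fingers":1,"travel":[-0.199,0.054,0.022],"rot":[0,0,0]}
    - {"fingers":1,"travel":[-0.199,0.054,0.022],"rot":[0,0,0]}
    - {"fingers":1,"travel":[-0.199,0.054,0.022],"rot":[0,0,0]}
    - {"fingers":1,"travel":[-0.199,0.054,0.022],"rot":[0,0,0]}
    - {"fingers":1,"travel":[-0.199,0.054,0.022],"rot":[0,0,0]}

```text
t: 3.87
eef_pos: [0.3593, 0.0524, 0.2603]
eef_rot: [3.141, 0.003, 0.002]
contact_force: [0.2, -0.4, 0.2]
width: 0.998
finger_force: 0.0
```

Call:
send_rows:
  commands:
    - {"fingers":1,"travel":[0.033,0.205,0.024],"rot":[0,0,0.067]}
    - {"fingers":1,"travel":[0.033,0.205,0.024],"rot":[0,0,0.067]}
    - {"fingers":1,"travel":[0.033,0.205,0.024],"rot":[0,0,0.067]}
    - {"fingers":1,"travel":[0.033,0.205,0.024],"rot":[0,0,0.067]}
    - {"fingers":1,"travel":[0.033,0.205,0.024],"rot":[0,0,0.067]}
    - {"fingers":1,"travel":[0.033,0.205,0.024],"rot":[0,0,0.067]}
    - {"fingers":1,"travel":[0.033,0.205,0.024],"rot":[0,0,0.067]}
    - {"fingers":1,"travel":[0.033,0.205,0.024],"rot":[0,0,0.067]}
    - {"fingers":1,"travel":[0.033,0.205,0.024],"rot":[0,0,0.067]}
    - {"fingers":1,"travel":[0.033,0.205,0.024],"rot":[0,0,0.067]}

```text
t: 4.7
eef_pos: [0.3612, -0.2594, 0.2248]
eef_rot: [3.092, -0.549, 0.002]
contact_force: [0.5, -0.2, 0.8]
width: 1.002
finger_force: 0.0
```

Call:
send_rows:
  commands:
    - {"fingers":1,"travel":[0.033,0.205,0.024],"rot":[0,0,0.067]}
    - {"fingers":1,"travel":[0,0,0],"rot":[0,0,0]}
    - {"fingers":1,"travel":[0,0,0],"rot":[0,0,0]}

```text
t: 4.95
eef_pos: [0.3549, -0.2897, 0.2211]
eef_rot: [3.081, -0.606, 0.001]
contact_force: [-0.2, 0.9, -0.4]
width: 0.998
finger_force: 0.0
```

Run:
```python
from h import *
import pickle
s=arm.sense(); print(s['t'],s['q'].round(3),s['eef_pos'],s['contact_force'])
c=arm.get_calibration('wrist'); im=arm.camera('wrist'); cv2.imwrite('pics/w3.png',im); pickle.dump(c,open('w3.pkl','wb'))
```

```text
4.95 [-0.739 -0.266  1.201  1.962  0.26   1.286 -1.583] [ 0.3549082  -0.28968546  0.2211375 ] [-0.22981603  0.90908499 -0.39101372]
```

View pics/w3.png

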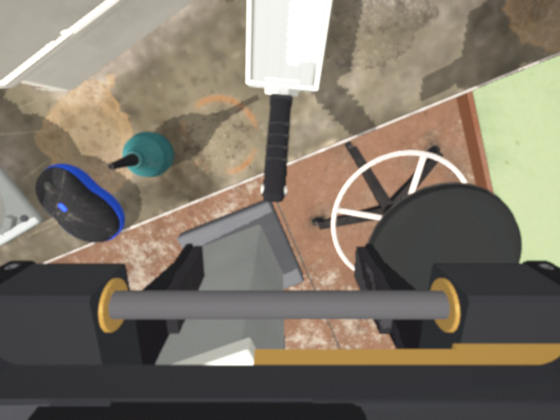

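The scoop's handle runs from (280,95) down to (273,197), with the pan above it. I'll fit the handle axis.

Run:
```python
from h import *
import pickle
c=pickle.load(open('w3.pkl','rb')); im=cv2.imread('pics/w3.png')
g=cv2.cvtColor(im,cv2.COLOR_BGR2GRAY)
mid=[]
for r in range(96,200,4):
    x=np.where(g[r,255:300]<60)[0]+255
    if len(x)>5: mid.append((r,(x.min()+x.max())/2,x.max()-x.min()+1))
print(mid)
m=np.array([q for q in mid if 12<q[2]<32])
rr,cc=m[:,0],m[:,1]; k=np.polyfit(rr,cc,1)
# top surface of handle at arc s: x=-50-s cos35 - 8 sin35.., z=30+s sin35+8cos35 ; intersect rays with plane of handle top iteratively
def hz(row):  # height of handle top varies linearly between row limits
    f=(row-96)/(197-96); return .030+.0066+f*.068
a=at(c,(np.polyval(k,100),100),hz(100)); b=at(c,(np.polyval(k,195),195),hz(195))
d=a-b; print('base',a,'end',b,'len',np.linalg.norm(d),'yaw',np.degrees(np.arctan2(d[1],d[0])),'pitch',np.degrees(np.arctan2(-d[2],np.hypot(*d[:2]))))
# pan back-wall edges (top of the wall z=.036): corners
for uv in [(248,85),(319,90)]: print(at(c,uv,.036))
```

```text
[(100, np.float64(281.0), np.int64(19)), (104, np.float64(281.0), np.int64(19)), (108, np.float64(280.5), np.int64(18)), (112, np.float64(280.5), np.int64(18)), (116, np.float64(279.5), np.int64(18)), (120, np.float64(279.5), np.int64(18)), (124, np.float64(278.5), np.int64(12)), (128, np.float64(279.0), np.int64(19)), (132, np.float64(278.5), np.int64(18)), (136, np.float64(277.5), np.int64(14)), (140, np.float64(278.0), np.int64(19)), (144, np.float64(278.0), np.int64(17)), (148, np.float64(276.0), np.int64(15)), (152, np.float64(277.0), np.int64(19)), (156, np.float64(276.5), np.int64(18)), (160, np.float64(275.5), np.int64(14)), (164, np.float64(275.5), np.int64(18)), (168, np.float64(275.5), np.int64(20)), (172, np.float64(275.5), np.int64(20)), (176, np.float64(275.0), np.int64(19)), (180, np.float64(275.0), np.int64(19)), (184, np.float64(275.0), np.int64(19)), (188, np.float64(274.0), np.int64(17)), (192, np.float64(274.0), np.int64(17)), (196, np.float64(278.5), np.int64(10))]
base [ 0.4398162  -0.32647832  0.03929307] end [ 0.37058352 -0.29095241  0.10325347] len 0.1007282830652389 yaw -27.164081513109554 pitch 39.418464937486505
[ 0.4645308  -0.30231785  0.036     ]
[ 0.43445164 -0.36394115  0.036     ]
```

Run:
```python
from h import *
T=cur(); y=np.radians(-27)
a=pose([.37,-.292,.15],tool(y)); row(T,a,4); b=pose([.4055,-.310,.0704],tool(y)); row(a,b,6)
```

```text
4 x travel [ 0.025 -0.004  0.118] rot [0.    0.    0.041]
6 x travel [0.044 0.    0.088] rot [0. 0. 0.]
```

Call:
send_rows:
  commands:
    - {"fingers":1,"travel":[0.025,-0.004,0.118],"rot":[0,0,0.041]}
    - {"fingers":1,"travel":[0.025,-0.004,0.118],"rot":[0,0,0.041]}
    - {"fingers":1,"travel":[0.025,-0.004,0.118],"rot":[0,0,0.041]}
    - {"fingers":1,"travel":[0.025,-0.004,0.118],"rot":[0,0,0.041]}
    - {"fingers":1,"travel":[0.044,0,0.088],"rot":[0,0,0]}
    - {"fingers":1,"travel":[0.044,0,0.088],"rot":[0,0,0]}
    - {"fingers":1,"travel":[0.044,0,0.088],"rot":[0,0,0]}
    - {"fingers":1,"travel":[0.044,0,0.088],"rot":[0,0,0]}
    - {"fingers":1,"travel":[0.044,0,0.088],"rot":[0,0,0]}
    - {"fingers":1,"travel":[0.044,0,0.088],"rot":[0,0,0]}

```text
t: 5.83
eef_pos: [0.405, -0.3077, 0.0723]
eef_rot: [-3.055, 0.722, 0.004]
contact_force: [-0.5, 0.8, 0.4]
width: 1.002
finger_force: 0.0
```

Run:
```python
from h import *
s=arm.sense(); print(s['t'],s['q'].round(3),s['eef_pos'].round(4),s['contact_force'].round(1))
```

```text
5.8333 [-0.327  0.434  1.056  1.993 -0.458  0.98  -1.079] [ 0.405  -0.3077  0.0723] [-0.5  0.8  0.4]
```

Call:
send_rows:
  commands:
    - {"fingers":1,"travel":[0,0.01,0.008],"rot":[0,0,0]}
    - {"fingers":-1,"travel":[0,0,0],"rot":[0,0,0]}
    - {"fingers":-1,"travel":[0,0,0],"rot":[0,0,0]}
    - {"fingers":-1,"travel":[0,0,0],"rot":[0,0,0]}
    - {"fingers":-1,"travel":[0,0,0],"rot":[0,0,0]}
    - {"fingers":-1,"travel":[0,0,0],"rot":[0,0,0]}
    - {"fingers":-1,"travel":[0,0,0],"rot":[0,0,0]}
    - {"fingers":-1,"travel":[0,0,0],"rot":[0,0,0]}
    - {"fingers":-1,"travel":[0,0,0],"rot":[0,0,0]}
  force: 60

```text
t: 6.58
eef_pos: [0.403, -0.3111, 0.0731]
eef_rot: [-3.055, 0.729, 0.001]
contact_force: [0.7, 1.2, -1.2]
width: 0.479
finger_force: 0.0
```

Run:
```python
from h import *
s=arm.sense(); print(s['t'],s['width'],s['finger_force'],s['eef_pos'].round(4),s['contact_force'].round(1))
T=cur(); y=np.radians(-27)
a=pose([.39,-.30,.20],tool(y,.1)); row(T,a)
b=pose([.36,0.0,.26],tool(np.radians(0),.1)); row(a,b)
# tub entry pose: heading 18.77
o=np.array([.5252,.298]); th=np.radians(18.77); u=np.array([np.cos(th),np.sin(th)])
c=pose(np.r_[o-.165*u,.20],tool(th)); row(b,c); print(c[:3,3])
```

```text
6.5833 0.4791883637578955 0.0 [ 0.403  -0.3111  0.0731] [ 0.7  1.2 -1.2]
4 x travel [-0.02  -0.007 -0.212] rot [0.    0.048 0.001]
10 x travel [-0.067 -0.19  -0.047] rot [ 0.009  0.    -0.09 ]
8 x travel [ 0.034 -0.202  0.051] rot [ 0.004 -0.024 -0.078]
[0.36897505 0.24490795 0.2       ]
```

Call:
send_rows:
  commands:
    - {"fingers":-1,"travel":[0.012,0,0.014],"rot":[0,0,0]}
    - {"fingers":-1,"travel":[0,0,0],"rot":[0,0,0]}
    - {"fingers":-1,"travel":[0,0,0],"rot":[0,0,0]}
    - {"fingers":-1,"travel":[0,0,0],"rot":[0,0,0]}
    - {"fingers":-1,"travel":[0,0,0],"rot":[0,0,0]}
    - {"fingers":-1,"travel":[0,0,0],"rot":[0,0,0]}
    - {"fingers":-1,"travel":[0,0,0],"rot":[0,0,0]}
  force: 60

```text
t: 7.17
eef_pos: [0.4044, -0.312, 0.0709]
eef_rot: [-3.055, 0.729, 0.001]
contact_force: [-0.2, 0.1, -1.3]
width: 0.223
finger_force: 59.9
```

Run:
```python
from h import *
s=arm.sense(); print(s['t'],s['width'],s['finger_force'],s['eef_pos'].round(4),s['contact_force'].round(1))
print('yaw', np.degrees(np.arctan2(*cur()[[1,0],0])))
T=cur(); y=np.radians(-27)
a=pose([.39,-.30,.20],tool(y,.1)); row(T,a)
```

```text
7.1667 0.22292760080336418 59.94127759204957 [ 0.4044 -0.312   0.0709] [-0.2  0.1 -1.3]
yaw -26.859617484372098
4 x travel [-0.023 -0.007 -0.216] rot [0.    0.048 0.001]
```

Call:
send_rows:
  commands:
    - {"fingers":-1,"travel":[-0.023,-0.007,-0.216],"rot":[0,0.048,0]}
    - {"fingers":-1,"travel":[-0.023,-0.007,-0.216],"rot":[0,0.048,0]}
    - {"fingers":-1,"travel":[-0.023,-0.007,-0.216],"rot":[0,0.048,0]}
    - {"fingers":-1,"travel":[-0.023,-0.007,-0.216],"rot":[0,0.048,0]}

```text
t: 7.5
eef_pos: [0.3919, -0.3002, 0.1809]
eef_rot: [3.037, -0.723, 0.119]
contact_force: [-0.1, 1.1, -1.7]
width: 0.22
finger_force: 60.0
```

Run:
```python
from h import *
s=arm.sense(); print(s['t'],s['q'].round(2),s['width'],s['finger_force'],s['eef_pos'].round(4),s['contact_force'].round(1))
T=cur(); print(T[:3,:3].round(3))
b=pose([.36,0.0,.28],tool(np.radians(0),0)); row(T,b,12)
o=np.array([.5252,.298]); th=np.radians(18.77); u=np.array([np.cos(th),np.sin(th)])
c=pose(np.r_[o-.165*u,.26],tool(th)); row(b,c,9)
```

```text
7.5 [-0.68 -0.    1.28  1.99 -0.01  1.07 -1.44] 0.22025322086690616 59.98833507624667 [ 0.3919 -0.3002  0.1809] [-0.1  1.1 -1.7]
[[ 0.89  -0.45   0.07 ]
 [-0.449 -0.893 -0.034]
 [ 0.078 -0.001 -0.997]]
12 x travel [-0.057 -0.158 -0.058] rot [ 0.003 -0.012 -0.074]
9 x travel [ 0.033 -0.179  0.015] rot [ 0.    0.   -0.07]
```

Call:
send_rows:
  commands:
    - {"fingers":-1,"travel":[-0.057,-0.158,-0.058],"rot":[0.003,-0.012,-0.074]}
    - {"fingers":-1,"travel":[-0.057,-0.158,-0.058],"rot":[0.003,-0.012,-0.074]}
    - {"fingers":-1,"travel":[-0.057,-0.158,-0.058],"rot":[0.003,-0.012,-0.074]}
    - {"fingers":-1,"travel":[-0.057,-0.158,-0.058],"rot":[0.003,-0.012,-0.074]}
    - {"fingers":-1,"travel":[-0.057,-0.158,-0.058],"rot":[0.003,-0.012,-0.074]}
    - {"fingers":-1,"travel":[-0.057,-0.158,-0.058],"rot":[0.003,-0.012,-0.074]}
    - {"fingers":-1,"travel":[-0.057,-0.158,-0.058],"rot":[0.003,-0.012,-0.074]}
    - {"fingers":-1,"travel":[-0.057,-0.158,-0.058],"rot":[0.003,-0.012,-0.074]}
    - {"fingers":-1,"travel":[-0.057,-0.158,-0.058],"rot":[0.003,-0.012,-0.074]}
    - {"fingers":-1,"travel":[-0.057,-0.158,-0.058],"rot":[0.003,-0.012,-0.074]}

```text
t: 8.33
eef_pos: [0.374, -0.0467, 0.2629]
eef_rot: [-3.139, 0.119, -0.021]
contact_force: [0.2, -0.5, -1.3]
width: 0.223
finger_force: 59.8
```

Call:
send_rows:
  commands:
    - {"fingers":-1,"travel":[-0.057,-0.158,-0.058],"rot":[0.003,-0.012,-0.074]}
    - {"fingers":-1,"travel":[-0.057,-0.158,-0.058],"rot":[0.003,-0.012,-0.074]}

```text
t: 8.5
eef_pos: [0.3594, 0.0016, 0.2801]
eef_rot: [-3.138, -0.003, -0.002]
contact_force: [-0.1, 0.5, -1.6]
width: 0.224
finger_force: 59.8
```

Call:
send_rows:
  commands:
    - {"fingers":-1,"travel":[0.033,-0.179,0.015],"rot":[0,0,-0.07]}
    - {"fingers":-1,"travel":[0.033,-0.179,0.015],"rot":[0,0,-0.07]}
    - {"fingers":-1,"travel":[0.033,-0.179,0.015],"rot":[0,0,-0.07]}
    - {"fingers":-1,"travel":[0.033,-0.179,0.015],"rot":[0,0,-0.07]}
    - {"fingers":-1,"travel":[0.033,-0.179,0.015],"rot":[0,0,-0.07]}
    - {"fingers":-1,"travel":[0.033,-0.179,0.015],"rot":[0,0,-0.07]}
    - {"fingers":-1,"travel":[0.033,-0.179,0.015],"rot":[0,0,-0.07]}
    - {"fingers":-1,"travel":[0.033,-0.179,0.015],"rot":[0,0,-0.07]}
    - {"fingers":-1,"travel":[0.033,-0.179,0.015],"rot":[0,0,-0.07]}
    - {"fingers":-1,"travel":[0,0,0],"rot":[0,0,0]}

```text
t: 9.33
eef_pos: [0.367, 0.2497, 0.2594]
eef_rot: [-3.094, -0.528, -0.002]
contact_force: [0.0, -0.1, -2.3]
width: 0.22
finger_force: 59.8
```

Run:
```python
from h import *
import pickle
s=arm.sense(); print(s['t'],s['q'].round(2),s['finger_force'],s['eef_pos'].round(4)); print(cur()[:3,:3].round(3))
c=arm.get_calibration('wrist'); im=arm.camera('wrist'); pickle.dump(c,open('w4.pkl','wb'))
cv2.imwrite('pics/w4raw.png',im)
T=cur(); o=np.array([.5252,.298]); th=np.radians(18.77); u=np.array([np.cos(th),np.sin(th)]); v=np.array([-u[1],u[0]])
def S(x,y,z): return (T@np.array([.0991+x,-y,.0709-z,1]))[:3]
for p in [S(.05,.038,0),S(.05,-.038,0),S(-.05,.034,.036),S(-.05,-.034,.036)]:
    cv2.circle(im,tuple(int(k) for k in proj(c,p).round()),2,(0,0,255),-1)
for x,y,z in [(.114,.0465,.046),(.114,-.0465,.046),(.0,.0465,.046),(0,-.0465,.046)]:
    cv2.circle(im,tuple(int(k) for k in proj(c,np.r_[o+u*x+v*y,z]).round()),2,(0,255,255),-1)
cv2.imwrite('pics/w4.png',im)
```

```text
9.3333 [-1.08 -0.1   0.35  1.91  0.04  1.33 -1.96] 59.82291838154197 [0.367  0.2497 0.2594]
[[ 0.943  0.332  0.001]
 [ 0.332 -0.943  0.002]
 [ 0.001 -0.002 -1.   ]]
```

View pics/w4.png

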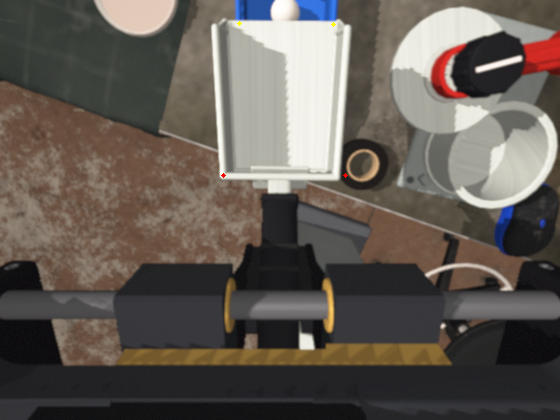

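The scoop is held straight and its back corners match the prediction within 3 px. The tub appears ahead at columns 237–335. I'll check the tub's lateral offset against the tool line.

Run:
```python
from h import *
import pickle
c=pickle.load(open('w4.pkl','rb')); im=cv2.imread('pics/w4raw.png'); T=cur()
H,S,V=cv2.split(cv2.cvtColor(im,cv2.COLOR_BGR2HSV)); bl=(H>100)&(H<125)&(S>130)&(V>60); bl[:,:200]=0;bl[:,370:]=0
o=np.array([.5252,.298]); th=np.radians(18.77); u=np.array([np.cos(th),np.sin(th)]); v=np.array([-u[1],u[0]])
for r in (2,6,10,14):
    x=np.where(bl[r])[0]; l,q=at(c,(x.min()-.5,r),.046)[:2],at(c,(x.max()+.5,r),.046)[:2]
    print(r,x.min(),x.max(),'lat L,R',((l-o)@v).round(4),((q-o)@v).round(4),'along',((l-o)@u).round(3))
g=cv2.cvtColor(im,cv2.COLOR_BGR2GRAY).astype(int)
for r in (100,140): # scoop wall tops
    d=np.diff(g[r,190:370]); print(r,190+np.argmax(d[:70]),190+110+np.argmin(d[110:]))
    k=190+np.argmax(d[:70]); e=300+np.argmin(d[110:]); zz=T[2,3]-.0709+.036
    for p in (k+.5,e+.5): print('  scoop wall lat', ((at(c,(p,r),zz)[:2]-T[:2,3])@v).round(4))
print('tcp lat',((T[:2,3]-o)@v).round(4),'yaw',np.degrees(np.arctan2(T[1,0],T[0,0])))
```

```text
2 236 337 lat L,R 0.0495 -0.0498 along 0.018
6 236 336 lat L,R 0.0496 -0.0491 along 0.015
10 236 336 lat L,R 0.0497 -0.0493 along 0.011
14 236 336 lat L,R 0.0498 -0.0495 along 0.008
100 215 345
  scoop wall lat 0.0364
  scoop wall lat -0.0311
140 217 341
  scoop wall lat 0.0363
  scoop wall lat -0.0305
tcp lat 0.0025 yaw 19.15851961311702
```

```bash
cat >> h.py <<'E'
O=np.array([.5252,.298]); TH=np.radians(18.77); U=np.array([np.cos(TH),np.sin(TH)])
def held(pt,world,yaw,pitch):
    """tool pose that puts scoop-frame point pt (x,0,z) at world, scoop held in tool"""
    M=tool(yaw,pitch); return pose(np.asarray(world)-M@np.array([.0991+pt[0],0,.0709-pt[2]]),M)
def tubp(x,z): return np.r_[O+U*x,z]
LIP=(.05,0,0); BACK=(-.05,0,0)
E
python3 - <<'E'
from h import *
T=cur(); d=np.radians
a=held(LIP,tubp(-.012,.055),TH,d(-12)); row(T,a)
b=held(LIP,tubp(-.010,.006),TH,d(-12)); row(a,b,4)
c=held(LIP,tubp(.012,.0045),TH,0); row(b,c,4)
e=held(LIP,tubp(.102,.0045),TH,0); row(c,e,11)
for k in (a,b,c,e): print(k[:3,3].round(4))
E
```

```text
4 x travel [0.051 0.004 0.171] rot [ 0.    -0.101  0.003]
4 x travel [0.02  0.    0.079] rot [0. 0. 0.]
4 x travel [0.013 0.    0.05 ] rot [0.  0.1 0. ]
11 x travel [0.055 0.    0.   ] rot [0. 0. 0.]
[0.3897 0.252  0.1554]
[0.3916 0.2526 0.1064]
[0.3954 0.2539 0.0754]
[0.4806 0.2828 0.0754]
```

Call:
send_rows:
  commands:
    - {"fingers":-1,"travel":[0.051,0.004,0.171],"rot":[0,-0.101,0.003]}
    - {"fingers":-1,"travel":[0.051,0.004,0.171],"rot":[0,-0.101,0.003]}
    - {"fingers":-1,"travel":[0.051,0.004,0.171],"rot":[0,-0.101,0.003]}
    - {"fingers":-1,"travel":[0.051,0.004,0.171],"rot":[0,-0.101,0.003]}
    - {"fingers":-1,"travel":[0,0,0],"rot":[0,0,0]}

```text
t: 9.8
eef_pos: [0.39, 0.2482, 0.1506]
eef_rot: [3.045, 0.494, -0.334]
contact_force: [-2.0, 1.2, -2.4]
width: 0.224
finger_force: 60.0
```

Run:
```python
from h import *
T=cur(); d=np.radians
s=arm.sense(); print(s['eef_pos'].round(4),s['contact_force'].round(1),s['q'].round(2)); lip=T@[.1491,0,.0709,1]; q=lip[:2]-O; print('lip tub',q@U,q@[-U[1],U[0]],lip[2])
b=held(LIP,tubp(-.010,.006),TH,d(-12)); row(T,b,4)
cv2.imwrite('pics/w5.png',arm.camera('wrist'))
```

```text
[0.39   0.2482 0.1506] [-2.   1.2 -2.4] [-1.01  0.22  0.44  1.86 -0.15  1.3  -1.77]
lip tub -0.013838821376785625 -0.0047081160209462795 0.049048494565525125
4 x travel [ 0.02  -0.006  0.071] rot [ 0.001  0.004 -0.003]
```

Call:
send_rows:
  commands:
    - {"fingers":-1,"travel":[0.02,-0.012,0.071],"rot":[0.001,0.004,-0.003]}
    - {"fingers":-1,"travel":[0.02,-0.012,0.071],"rot":[0.001,0.004,-0.003]}
    - {"fingers":-1,"travel":[0,0,0],"rot":[0,0,0]}
    - {"fingers":-1,"travel":[0,0,0],"rot":[0,0,0]}

```text
t: 10.18
eef_pos: [0.3908, 0.2545, 0.1344]
eef_rot: [3.055, 0.505, -0.313]
contact_force: [0.2, -0.8, -1.2]
width: 0.22
finger_force: 60.0
```

```bash
cat >> h.py <<'E'
def st():
    T=cur(); s=arm.sense(); lip=T@[.1491,0,.0709,1]; q=lip[:2]-O
    print('t',s['t'],'lip tub x,y,z',(q@U).round(4),(q@[-U[1],U[0]]).round(4),lip[2].round(4),'yaw',(np.degrees(np.arctan2(T[1,0],T[0,0]))-18.77).round(2),'pitch',np.degrees(np.arcsin(T[2,0])).round(2),'roll',np.degrees(np.arcsin(T[2,1])).round(2),'F',s['contact_force'].round(1),'ff',s['finger_force'].round(0),'q',s['q'].round(2)); return T
E
python3 - <<'E'
from h import *
T=st(); d=np.radians
b=held(LIP,tubp(-.010,.006),TH,d(-12)); row(T,b,3)
E
```

```text
Traceback (most recent call last):
  File "h.py", line 41, in st
    print('t',s['t'],'lip tub x,y,z',(q@U).round(4),(q@[-U[1],U[0]]).round(4),lip[2].round(4),'yaw',(np.degrees(np.arctan2(T[1,0],T[0,0]))-18.77).round(2),'pitch',np.degrees(np.arcsin(T[2,0])).round(2),'roll',np.degrees(np.arcsin(T[2,1])).round(2),'F',s['contact_force'].round(1),'ff',s['finger_force'].round(0),'q',s['q'].round(2)); return T
                                                                                                                                                                                                                                                                                             ^^^^^^^^^^^^^^^^^^^^^^^
AttributeError: 'float' object has no attribute 'round'
```

```bash
sed -i "s/s\['finger_force'\].round(0)/round(s['finger_force'])/" h.py
python3 - <<'E'
from h import *
T=st(); d=np.radians
b=held(LIP,tubp(-.010,.006),TH,d(-12)); row(T,b,3)
E
```

```text
t 10.1833 lip tub x,y,z -0.0096 0.0024 0.0349 yaw 0.03 pitch -11.67 roll -0.23 F [ 0.2 -0.8 -1.2] ff 60 q [-1.01  0.24  0.43  1.88 -0.16  1.25 -1.76]
3 x travel [0.013 0.005 0.061] rot [-0.003 -0.004  0.   ]
```

Call:
send_rows:
  commands:
    - {"fingers":-1,"travel":[0.013,0.005,0.061],"rot":[-0.003,-0.004,0]}
    - {"fingers":-1,"travel":[0.013,0.005,0.061],"rot":[-0.003,-0.004,0]}
    - {"fingers":-1,"travel":[0.013,0.005,0.061],"rot":[-0.003,-0.004,0]}
    - {"fingers":-1,"travel":[0,0,0],"rot":[0,0,0]}
    - {"fingers":-1,"travel":[0,0,0],"rot":[0,0,0]}

```text
t: 10.6
eef_pos: [0.3921, 0.2522, 0.1055]
eef_rot: [3.047, 0.503, -0.322]
contact_force: [0.6, 0.9, 1.3]
width: 0.222
finger_force: 60.0
```

Run:
```python
from h import *
T=st()
c=held(LIP,tubp(.012,.0045),TH,0); row(T,c,5)
```

```text
t 10.6 lip tub x,y,z -0.0098 -0.0007 0.0049 yaw -0.02 pitch -12.09 roll 0.1 F [0.6 0.9 1.3] ff 60 q [-1.    0.28  0.43  1.89 -0.18  1.2  -1.74]
5 x travel [ 0.01  -0.001  0.039] rot [0.001 0.081 0.   ]
```

Call:
send_rows:
  commands:
    - {"fingers":-1,"travel":[0.01,-0.001,0.039],"rot":[0.001,0.081,0]}
    - {"fingers":-1,"travel":[0.01,-0.001,0.039],"rot":[0.001,0.081,0]}
    - {"fingers":-1,"travel":[0.01,-0.001,0.039],"rot":[0.001,0.081,0]}
    - {"fingers":-1,"travel":[0.01,-0.001,0.039],"rot":[0.001,0.081,0]}
    - {"fingers":-1,"travel":[0.01,-0.001,0.039],"rot":[0.001,0.081,0]}
    - {"fingers":-1,"travel":[0,0,0],"rot":[0,0,0]}

```text
t: 11.1
eef_pos: [0.3945, 0.254, 0.0755]
eef_rot: [-3.098, -0.513, -0.003]
contact_force: [1.1, -1.0, 0.7]
width: 0.224
finger_force: 60.0
```

Run:
```python
from h import *
T=st()
row(T,held(LIP,tubp(.06,.0045),TH,0),7)
```

```text
t 11.1 lip tub x,y,z 0.0114 0.0005 0.0049 yaw 0.02 pitch 0.13 roll -0.08 F [ 1.1 -1.   0.7] ff 60 q [-1.06  0.17  0.42  2.07 -0.09  0.91 -1.83]
7 x travel [0.046 0.    0.   ] rot [ 0.    -0.001  0.   ]
```

Call:
send_rows:
  commands:
    - {"fingers":-1,"travel":[0.046,0,0],"rot":[0,0,0]}
    - {"fingers":-1,"travel":[0.046,0,0],"rot":[0,0,0]}
    - {"fingers":-1,"travel":[0.046,0,0],"rot":[0,0,0]}
    - {"fingers":-1,"travel":[0.046,0,0],"rot":[0,0,0]}
    - {"fingers":-1,"travel":[0.046,0,0],"rot":[0,0,0]}
    - {"fingers":-1,"travel":[0.046,0,0],"rot":[0,0,0]}
    - {"fingers":-1,"travel":[0.046,0,0],"rot":[0,0,0]}

```text
t: 11.68
eef_pos: [0.4419, 0.27, 0.0759]
eef_rot: [-3.098, -0.512, -0.001]
contact_force: [-1.3, -0.3, 1.4]
width: 0.224
finger_force: 60.0
```

Call:
send_rows:
  commands:
    - {"fingers":-1,"travel":[0.034,0,0],"rot":[0,0,0]}
    - {"fingers":-1,"travel":[0.034,0,0],"rot":[0,0,0]}
    - {"fingers":-1,"travel":[0.034,0,0],"rot":[0,0,0]}
    - {"fingers":-1,"travel":[0.034,0,0],"rot":[0,0,0]}
    - {"fingers":-1,"travel":[0.034,0,0],"rot":[0,0,0]}
    - {"fingers":-1,"travel":[0.034,0,0],"rot":[0,0,0]}
    - {"fingers":-1,"travel":[0.034,0,0],"rot":[0,0,0]}
    - {"fingers":-1,"travel":[0.034,0,0],"rot":[0,0,0]}

```text
t: 12.35
eef_pos: [0.48, 0.2831, 0.076]
eef_rot: [-3.098, -0.512, -0.001]
contact_force: [-1.1, -0.0, -0.5]
width: 0.223
finger_force: 60.0
```

Run:
```python
from h import *
T=st(); cv2.imwrite('pics/w6.png',arm.camera('wrist')); cv2.imwrite('pics/t6.png',arm.camera('top')[160:250,185:245])
row(T,held(LIP,tubp(.107,.0045),TH,0),4)
```

```text
t 12.35 lip tub x,y,z 0.1016 0.0005 0.0052 yaw -0.0 pitch 0.06 roll -0.07 F [-1.1 -0.  -0.5] ff 60 q [-0.97  0.36  0.43  1.85 -0.18  0.97 -1.71]
4 x travel [0.009 0.001 0.001] rot [-0.001  0.     0.   ]
```

View pics/w6.png

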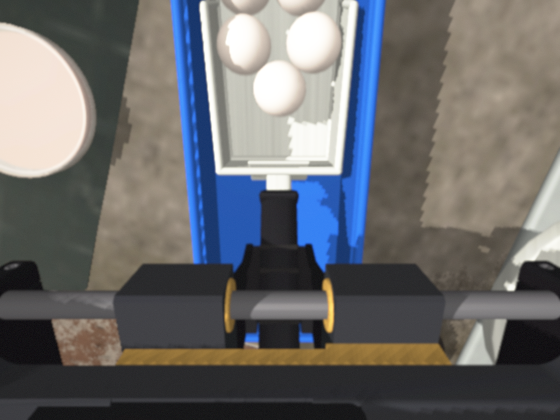

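All five balls are inside the pan outline: three at (244,45), (313,42) and (279,88), and two at the top edge near the wall. I'll creep forward until the lip meets the wall.

Call:
send_rows:
  commands:
    - {"fingers":-1,"travel":[0.012,0,0.001],"rot":[0,0,0]}
    - {"fingers":-1,"travel":[0.012,0,0.001],"rot":[0,0,0]}
    - {"fingers":-1,"travel":[0.012,0,0.001],"rot":[0,0,0]}
    - {"fingers":-1,"travel":[0,0,0],"rot":[0,0,0]}

```text
t: 12.78
eef_pos: [0.4851, 0.2848, 0.0756]
eef_rot: [-3.098, -0.512, -0.002]
contact_force: [-0.2, -0.1, -0.4]
width: 0.223
finger_force: 60.0
```

Run:
```python
from h import *
T=st()
```

```text
t 12.7833 lip tub x,y,z 0.107 0.0005 0.005 yaw -0.0 pitch 0.1 roll -0.08 F [-0.2 -0.1 -0.4] ff 60 q [-0.97  0.37  0.42  1.84 -0.18  0.97 -1.71]
```

Call:
send_rows:
  commands:
    - {"fingers":-1,"travel":[0.01,0,0.001],"rot":[0,0,0]}
    - {"fingers":-1,"travel":[0.01,0,0.001],"rot":[0,0,0]}
    - {"fingers":-1,"travel":[0,0,0],"rot":[0,0,0]}

```text
t: 13.03
eef_pos: [0.4879, 0.2857, 0.0753]
eef_rot: [-3.098, -0.512, -0.002]
contact_force: [-0.7, -0.1, 0.7]
width: 0.221
finger_force: 60.0
```

Run:
```python
from h import *
T=st()
im=arm.camera('top')
H,S,V=cv2.split(cv2.cvtColor(im,cv2.COLOR_BGR2HSV))
cv2.imwrite('pics/t7.png',cv2.resize(im[165:265,180:260],None,fx=6,fy=6,interpolation=cv2.INTER_CUBIC))
```

```text
t 13.0333 lip tub x,y,z 0.11 0.0004 0.0047 yaw -0.01 pitch 0.09 roll -0.07 F [-0.7 -0.1  0.7] ff 60 q [-0.97  0.38  0.42  1.83 -0.19  0.97 -1.7 ]
```

Call:
send_rows:
  commands:
    - {"fingers":-1,"travel":[0.012,0,0.001],"rot":[0,0,0]}
    - {"fingers":-1,"travel":[0.008,0,0],"rot":[0,0,0]}
    - {"fingers":-1,"travel":[0,0,0],"rot":[0,0,0]}

```text
t: 13.33
eef_pos: [0.4894, 0.2864, 0.0751]
eef_rot: [-3.098, -0.512, 0.003]
contact_force: [-8.5, -2.9, 8.5]
width: 0.22
finger_force: 60.0
```

Run:
```python
from h import *
T=st(); d=np.radians
lip=T@[.1491,0,.0709,1]; x=(lip[:2]-O)@U
# tilt back about back-bottom edge, lip withdraws slightly
a=held(BACK,tubp(x-.101,.0055),TH,d(16)); row(T,a,5)
b=a.copy(); b[:3,3]+=np.r_[-U*.02,.16]; row(a,b,9)
```

```text
t 13.3333 lip tub x,y,z 0.1113 0.0006 0.0039 yaw 0.0 pitch -0.1 roll -0.08 F [-8.5 -2.9  8.5] ff 60 q [-0.96  0.39  0.42  1.82 -0.19  0.98 -1.7 ]
5 x travel [-0.027  0.001  0.017] rot [-0.001  0.107  0.   ]
9 x travel [ 0.018  0.    -0.118] rot [0. 0. 0.]
```

Call:
send_rows:
  commands:
    - {"fingers":-1,"travel":[-0.027,0,0.015],"rot":[0,0.107,0]}
    - {"fingers":-1,"travel":[-0.027,0,0.015],"rot":[0,0.107,0]}
    - {"fingers":-1,"travel":[-0.027,0,0.015],"rot":[0,0.107,0]}
    - {"fingers":-1,"travel":[-0.027,0,0.015],"rot":[0,0.107,0]}
    - {"fingers":-1,"travel":[-0.027,0,0.015],"rot":[0,0.107,0]}
    - {"fingers":-1,"travel":[0,0,0],"rot":[0,0,0]}
    - {"fingers":-1,"travel":[0,0,0],"rot":[0,0,0]}
    - {"fingers":-1,"travel":[0,0,0],"rot":[0,0,0]}

```text
t: 14.0
eef_pos: [0.4728, 0.2806, 0.0618]
eef_rot: [-3.025, -0.5, -0.425]
contact_force: [0.3, -0.2, -4.1]
width: 0.224
finger_force: 60.0
```

Run:
```python
from h import *
T=st(); d=np.radians
cv2.imwrite('pics/w8.png',arm.camera('wrist'))
b=T.copy(); b[:3,:3]=tool(TH,d(16)); b[:3,3]+=np.r_[-U*.02,.16]; row(T,b,10)
```

```text
t 14.0 lip tub x,y,z 0.1077 0.0004 0.0348 yaw -0.02 pitch 16.02 roll -0.06 F [ 0.3 -0.2 -4.1] ff 60 q [-1.1   0.21  0.47  2.11 -0.01  0.58 -1.89]
10 x travel [ 0.017  0.    -0.106] rot [0. 0. 0.]
```

View pics/w8.png

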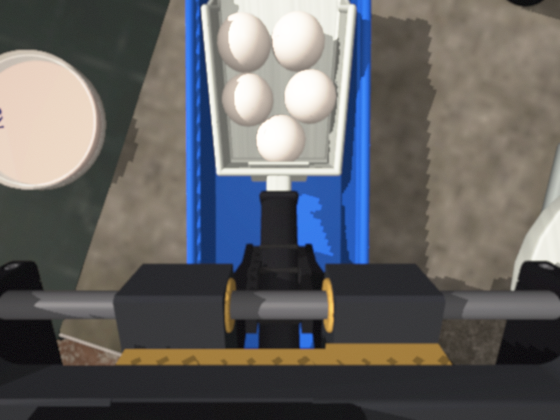

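The picture shows all five balls settled at the back of the tilted pan. Next: lift and carry.

Call:
send_rows:
  commands:
    - {"fingers":-1,"travel":[0.017,0,-0.07],"rot":[0,0,0]}
    - {"fingers":-1,"travel":[0.017,0,-0.106],"rot":[0,0,0]}
    - {"fingers":-1,"travel":[0.017,0,-0.106],"rot":[0,0,0]}
    - {"fingers":-1,"travel":[0.017,0,-0.106],"rot":[0,0,0]}
    - {"fingers":-1,"travel":[0.017,0,-0.106],"rot":[0,0,0]}
    - {"fingers":-1,"travel":[0.017,0,-0.106],"rot":[0,0,0]}
    - {"fingers":-1,"travel":[0.017,0,-0.106],"rot":[0,0,0]}
    - {"fingers":-1,"travel":[0.017,0,-0.106],"rot":[0,0,0]}
    - {"fingers":-1,"travel":[0.017,0,-0.106],"rot":[0,0,0]}
    - {"fingers":-1,"travel":[0.017,0,-0.106],"rot":[0,0,0]}

```text
t: 14.88
eef_pos: [0.4559, 0.2741, 0.2173]
eef_rot: [-3.025, -0.498, -0.426]
contact_force: [-0.1, 0.7, -4.2]
width: 0.226
finger_force: 60.0
```

```bash
cat >> h.py <<'E'
J=np.array([.4765,.051]); DH=np.radians(60); DU=np.array([np.cos(DH),np.sin(DH)])
def jarp(x,z): return np.r_[J+DU*x,z]
E
python3 - <<'E'
from h import *
T=st(); d=np.radians; print(T[:3,3])
a=pose([.385,.12,.275],tool(d(35),d(15))); row(T,a,9)
b=held(LIP,jarp(-.018,.16),DH,d(14)); row(a,b,9); print(b[:3,3])
c=held(LIP,jarp(-.018,.12),DH,d(14)); row(b,c,4); print(c[:3,3])
E
```

```text
t 14.8833 lip tub x,y,z 0.0896 -0.0005 0.1904 yaw -0.09 pitch 16.05 roll -0.05 F [-0.1  0.7 -4.2] ff 60 q [-1.16 -0.07  0.47  1.99  0.16  0.95 -2.02]
[0.45586611 0.27412791 0.21732792]
9 x travel [-0.082  0.08  -0.067] rot [ 0.016 -0.004 -0.058]
9 x travel [-0.132  0.117  0.029] rot [ 0.023 -0.004 -0.09 ]
[ 0.38658832 -0.10473159  0.19272341]
4 x travel [-0.016  0.     0.065] rot [0. 0. 0.]
[ 0.38658832 -0.10473159  0.15272341]
```

Call:
send_rows:
  commands:
    - {"fingers":-1,"travel":[-0.05,0.05,-0.04],"rot":[0.01,-0.002,-0.035]}
    - {"fingers":-1,"travel":[-0.082,0.08,-0.067],"rot":[0.016,-0.004,-0.058]}
    - {"fingers":-1,"travel":[-0.082,0.08,-0.067],"rot":[0.016,-0.004,-0.058]}
    - {"fingers":-1,"travel":[-0.082,0.08,-0.067],"rot":[0.016,-0.004,-0.058]}
    - {"fingers":-1,"travel":[-0.082,0.08,-0.067],"rot":[0.016,-0.004,-0.058]}
    - {"fingers":-1,"travel":[-0.082,0.08,-0.067],"rot":[0.016,-0.004,-0.058]}
    - {"fingers":-1,"travel":[-0.082,0.08,-0.067],"rot":[0.016,-0.004,-0.058]}
    - {"fingers":-1,"travel":[-0.082,0.08,-0.067],"rot":[0.016,-0.004,-0.058]}
    - {"fingers":-1,"travel":[-0.082,0.08,-0.067],"rot":[0.016,-0.004,-0.058]}

```text
t: 15.63
eef_pos: [0.3873, 0.1262, 0.2716]
eef_rot: [-2.903, -0.897, -0.383]
contact_force: [1.0, -0.2, -3.7]
width: 0.223
finger_force: 60.0
```

Run:
```python
from h import *
T=st(); d=np.radians; print(T[:3,3])
b=held(LIP,jarp(-.018,.16),DH,d(14)); row(T,b,10)
```

```text
t 15.6333 lip tub x,y,z -0.0294 -0.0747 0.2419 yaw 15.56 pitch 15.05 roll -0.07 F [ 1.  -0.2 -3.7] ff 60 q [-1.04 -0.48  0.48  2.14  0.23  1.18 -1.61]
[0.38729905 0.12615584 0.27159411]
10 x travel [-0.121  0.108  0.023] rot [ 0.021 -0.004 -0.083]
```

```bash
sed -i 's/DH=np.radians(60)/DH=np.radians(65)/' h.py
python3 - <<'E'
from h import *
T=cur(); d=np.radians
v=pose([.412,.01,.245],tool(d(45),d(13))); row(T,v,5)
b=held(LIP,jarp(-.018,.16),DH,d(13)); row(v,b,5); print(b[:3,3],arm.sense()['q'][1])
for k in range(6):
    L=np.real(logm(np.linalg.inv(T)@v)); print((T@expm(L*k/5))[:3,3].round(3),end=' ')
E
```

```text
5 x travel [-0.078  0.142  0.017] rot [ 0.017 -0.014 -0.069]
5 x travel [-0.15   0.086  0.033] rot [ 0.03  0.   -0.13]
[ 0.40075514 -0.11143538  0.19554264] -0.4846267024155997
[0.387 0.126 0.272] [0.391 0.103 0.266] [0.395 0.079 0.261] [0.4   0.056 0.255] [0.405 0.033 0.25 ] [0.412 0.01  0.245]
```

Call:
send_rows:
  commands:
    - {"fingers":-1,"travel":[-0.078,0.142,0.017],"rot":[0.017,-0.014,-0.069]}
    - {"fingers":-1,"travel":[-0.078,0.142,0.017],"rot":[0.017,-0.014,-0.069]}
    - {"fingers":-1,"travel":[-0.078,0.142,0.017],"rot":[0.017,-0.014,-0.069]}
    - {"fingers":-1,"travel":[-0.078,0.142,0.017],"rot":[0.017,-0.014,-0.069]}
    - {"fingers":-1,"travel":[-0.078,0.142,0.017],"rot":[0.017,-0.014,-0.069]}
    - {"fingers":-1,"travel":[0,0,0],"rot":[0,0,0]}

```text
t: 16.13
eef_pos: [0.4131, 0.0058, 0.244]
eef_rot: [-2.811, -1.155, -0.318]
contact_force: [0.3, 0.1, -3.6]
width: 0.223
finger_force: 60.0
```

Run:
```python
from h import *
T=st(); d=np.radians; print(T[:3,3])
b=held(LIP,jarp(-.018,.16),DH,d(13)); row(T,b,7)
```

```text
t 16.1333 lip tub x,y,z -0.0552 -0.1701 0.2083 yaw 25.91 pitch 12.92 roll -0.02 F [ 0.3  0.1 -3.6] ff 60 q [-0.95 -0.47  0.74  2.12  0.21  1.19 -1.09]
[0.41310266 0.00581315 0.24402489]
7 x travel [-0.105  0.057  0.023] rot [ 0.022  0.    -0.094]
```

Call:
send_rows:
  commands:
    - {"fingers":-1,"travel":[-0.105,0.057,0.023],"rot":[0.022,0,-0.094]}
    - {"fingers":-1,"travel":[-0.105,0.057,0.023],"rot":[0.022,0,-0.094]}
    - {"fingers":-1,"travel":[-0.105,0.057,0.023],"rot":[0.022,0,-0.094]}
    - {"fingers":-1,"travel":[-0.105,0.057,0.023],"rot":[0.022,0,-0.094]}

```text
t: 16.47
eef_pos: [0.4, -0.0571, 0.2168]
eef_rot: [-2.658, -1.431, -0.302]
contact_force: [0.1, -0.2, -4.6]
width: 0.221
finger_force: 60.0
```

Run:
```python
from h import *
T=st(); d=np.radians; print(T[:3,3])
b=held(LIP,jarp(-.018,.16),DH,d(13)); row(T,b,3)
c=held(LIP,jarp(-.018,.115),DH,d(12)); row(b,c,4)
```

```text
t 16.4667 lip tub x,y,z -0.1055 -0.197 0.1812 yaw 37.82 pitch 12.98 roll -0.02 F [ 0.1 -0.2 -4.6] ff 60 q [-0.89 -0.48  0.88  2.14  0.19  1.19 -0.69]
[ 0.39997502 -0.05709205  0.2167628 ]
3 x travel [-0.111  0.063  0.023] rot [ 0.021  0.    -0.091]
4 x travel [-0.014  0.     0.069] rot [ 0.    -0.008  0.   ]
```

Call:
send_rows:
  commands:
    - {"fingers":-1,"travel":[-0.111,0.063,0.023],"rot":[0.021,0,-0.091]}
    - {"fingers":-1,"travel":[-0.111,0.063,0.023],"rot":[0.021,0,-0.091]}
    - {"fingers":-1,"travel":[-0.111,0.063,0.023],"rot":[0.021,0,-0.091]}
    - {"fingers":-1,"travel":[0,0,0],"rot":[0,0,0]}

```text
t: 16.8
eef_pos: [0.4008, -0.1141, 0.1949]
eef_rot: [-2.539, -1.61, -0.288]
contact_force: [-0.2, -0.4, -3.6]
width: 0.224
finger_force: 60.0
```

Run:
```python
from h import *
T=st(); d=np.radians; print(T[:3,3])
lip=T@[.1491,0,.0709,1]; q=lip[:2]-J; print('lip jar',q@DU,q@[-DU[1],DU[0]],np.degrees(np.arctan2(T[1,0],T[0,0])))
c=held(LIP,jarp(-.018,.115),DH,d(11)); row(T,c,4)
e=held(LIP,jarp(-.018,.096),DH,0); row(c,e,4)
f=held(LIP,jarp(-.018,.093),DH,d(-32)); row(e,f,10); print(e[:3,3],f[:3,3])
```

```text
t 16.8 lip tub x,y,z -0.1384 -0.2342 0.1593 yaw 46.0 pitch 12.96 roll -0.03 F [-0.2 -0.4 -3.6] ff 60 q [-0.96 -0.48  1.09  2.11  0.22  1.2  -0.42]
[ 0.40081961 -0.11410712  0.19494608]
lip jar -0.020421056743630154 -0.0018037602550182458 64.76851636045664
4 x travel [-0.008 -0.002  0.065] rot [ 0.    -0.016 -0.002]
4 x travel [ 0.02   0.    -0.016] rot [ 0.    -0.092  0.   ]
10 x travel [ 0.028  0.    -0.053] rot [ 0.    -0.107  0.   ]
[ 0.40588049 -0.10044403  0.1669    ] [ 0.43133365 -0.04585956  0.23213757]
```

Call:
send_rows:
  commands:
    - {"fingers":-1,"travel":[-0.008,-0.002,0.065],"rot":[0,-0.016,-0.002]}
    - {"fingers":-1,"travel":[-0.008,-0.002,0.065],"rot":[0,-0.016,-0.002]}
    - {"fingers":-1,"travel":[-0.008,-0.002,0.065],"rot":[0,-0.016,-0.002]}
    - {"fingers":-1,"travel":[-0.008,-0.002,0.065],"rot":[0,-0.016,-0.002]}
    - {"fingers":-1,"travel":[0,0,0],"rot":[0,0,0]}

```text
t: 17.22
eef_pos: [0.4001, -0.105, 0.154]
eef_rot: [-2.55, -1.633, -0.242]
contact_force: [-0.5, -0.0, -3.7]
width: 0.226
finger_force: 60.0
```

```bash
cat >> h.py <<'E'
def sj():
    T=st(); lip=T@[.1491,0,.0709,1]; q=lip[:2]-J; print('lip jar',(q@DU).round(4),(q@[-DU[1],DU[0]]).round(4),lip[2].round(4)); return T
E
python3 - <<'E'
from h import *
T=sj(); d=np.radians
e=held(LIP,jarp(-.018,.096),DH,d(2)); row(T,e,4)
f=held(LIP,jarp(-.018,.093),DH,d(-32)); row(e,f,10)
E
```

```text
t 17.2167 lip tub x,y,z -0.1382 -0.2253 0.1127 yaw 46.49 pitch 10.92 roll -0.09 F [-0.5 -0.  -3.7] ff 60 q [-1.02 -0.42  1.16  2.16  0.23  1.1  -0.42]
lip jar -0.0139 0.0042 0.1127
4 x travel [ 0.009  0.006 -0.012] rot [-0.001 -0.074  0.002]
10 x travel [ 0.03   0.    -0.056] rot [ 0.    -0.113  0.   ]
```

Call:
send_rows:
  commands:
    - {"fingers":-1,"travel":[0.009,0.004,-0.012],"rot":[-0.001,-0.074,0.002]}
    - {"fingers":-1,"travel":[0.009,0.004,-0.012],"rot":[-0.001,-0.074,0.002]}
    - {"fingers":-1,"travel":[0.009,0.004,-0.012],"rot":[-0.001,-0.074,0.002]}
    - {"fingers":-1,"travel":[0.009,0.004,-0.012],"rot":[-0.001,-0.074,0.002]}

```text
t: 17.55
eef_pos: [0.4053, -0.1026, 0.164]
eef_rot: [-2.635, -1.677, -0.05]
contact_force: [0.9, -1.2, -4.3]
width: 0.225
finger_force: 60.0
```

Run:
```python
from h import *
T=sj(); d=np.radians
f=held(LIP,jarp(-.018,.094),DH,d(-32)); row(T,f,10)
```

```text
t 17.55 lip tub x,y,z -0.1373 -0.2315 0.0986 yaw 46.17 pitch 2.1 roll 0.13 F [ 0.9 -1.2 -4.3] ff 60 q [-1.03 -0.31  1.09  2.13  0.26  1.15 -0.51]
lip jar -0.0177 -0.0007 0.0986
10 x travel [ 0.03   0.    -0.055] rot [ 0.    -0.114  0.   ]
```

Call:
send_rows:
  commands:
    - {"fingers":-1,"travel":[0.03,0,-0.055],"rot":[0,-0.114,0]}
    - {"fingers":-1,"travel":[0.03,0,-0.055],"rot":[0,-0.114,0]}
    - {"fingers":-1,"travel":[0.03,0,-0.055],"rot":[0,-0.114,0]}
    - {"fingers":-1,"travel":[0.03,0,-0.055],"rot":[0,-0.114,0]}
    - {"fingers":-1,"travel":[0,0,0],"rot":[0,0,0]}
    - {"fingers":-1,"travel":[0,0,0],"rot":[0,0,0]}
    - {"fingers":-1,"travel":[0,0,0],"rot":[0,0,0]}
    - {"fingers":-1,"travel":[0,0,0],"rot":[0,0,0]}
    - {"fingers":-1,"travel":[0,0,0],"rot":[0,0,0]}
    - {"fingers":-1,"travel":[0,0,0],"rot":[0,0,0]}

```text
t: 18.38
eef_pos: [0.4133, -0.0857, 0.1958]
eef_rot: [2.552, 1.621, -0.253]
contact_force: [-0.2, -0.9, -1.9]
width: 0.226
finger_force: 60.0
```

Run:
```python
from h import *
T=sj(); d=np.radians
f=held(LIP,jarp(-.018,.094),DH,d(-32)); row(T,f,6)
```

```text
t 18.3833 lip tub x,y,z -0.1376 -0.2322 0.0969 yaw 46.06 pitch -11.38 roll 0.11 F [-0.2 -0.9 -1.9] ff 60 q [-1.07 -0.15  0.98  2.04  0.3   1.3  -0.64]
lip jar -0.0184 -0.001 0.0969
6 x travel [ 0.032 -0.001 -0.056] rot [ 0.    -0.115 -0.001]
```

Call:
send_rows:
  commands:
    - {"fingers":-1,"travel":[0.032,-0.001,-0.056],"rot":[0,-0.115,0]}
    - {"fingers":-1,"travel":[0.032,-0.001,-0.056],"rot":[0,-0.115,0]}
    - {"fingers":-1,"travel":[0.032,-0.001,-0.056],"rot":[0,-0.115,0]}
    - {"fingers":-1,"travel":[0.032,-0.001,-0.056],"rot":[0,-0.115,0]}
    - {"fingers":-1,"travel":[0.032,-0.001,-0.056],"rot":[0,-0.115,0]}
    - {"fingers":-1,"travel":[0.032,-0.001,-0.056],"rot":[0,-0.115,0]}
    - {"fingers":-1,"travel":[0,0,0],"rot":[0,0,0]}
    - {"fingers":-1,"travel":[0,0,0],"rot":[0,0,0]}
    - {"fingers":-1,"travel":[0,0,0],"rot":[0,0,0]}

```text
t: 19.13
eef_pos: [0.4311, -0.0456, 0.233]
eef_rot: [2.332, 1.481, -0.669]
contact_force: [1.0, -1.0, -1.8]
width: 0.225
finger_force: 60.0
```

Run:
```python
from h import *
T=sj(); d=np.radians; cv2.imwrite('pics/w9.png',arm.camera('wrist'))
F=[arm.sense()['contact_force'][2]]; print(F)
a=held(LIP,jarp(-.03,.16),DH,d(-10)); row(T,a,6)
b=pose([.395,-.12,.24],tool(d(45),0)); row(a,b,5);
```

```text
t 19.1333 lip tub x,y,z -0.138 -0.2314 0.0937 yaw 46.01 pitch -32.11 roll 0.12 F [ 1.  -1.  -1.8] ff 60 q [-1.14  0.18  0.93  1.87  0.3   1.51 -0.7 ]
lip jar -0.0182 -0.0002 0.0937
[np.float64(-1.9632525829547114)]
6 x travel [-0.069  0.001  0.002] rot [ 0.     0.123 -0.001]
5 x travel [-0.031  0.002  0.024] rot [0.012 0.066 0.133]
```

Run:
```python
from h import *
T=cur(); d=np.radians
a=held(LIP,jarp(-.03,.17),DH,d(-8)); row(T,a,6); print(a[:3,3])
m=pose([.38,-.04,.265],tool(d(25),0)); row(a,m,7)
P0=pose([.37,-.02,.265],tool(d(0),0)); P1=pose([.392,-.3,.181],tool(d(-27),d(4)))
row(m,P0,5); row(P0,P1,11)
```

```text
6 x travel [-0.075  0.001 -0.003] rot [ 0.     0.134 -0.001]
[ 0.40559243 -0.10106177  0.26096072]
7 x travel [ 0.027 -0.058 -0.006] rot [0.013 0.037 0.19 ]
5 x travel [-0.006 -0.029  0.   ] rot [0.    0.    0.167]
11 x travel [0.048 0.164 0.053] rot [-0.003  0.012  0.082]
```

Call:
send_rows:
  commands:
    - {"fingers":-1,"travel":[-0.075,0.001,-0.003],"rot":[0,0.134,0]}
    - {"fingers":-1,"travel":[-0.075,0.001,-0.003],"rot":[0,0.134,0]}
    - {"fingers":-1,"travel":[-0.075,0.001,-0.003],"rot":[0,0.134,0]}
    - {"fingers":-1,"travel":[-0.075,0.001,-0.003],"rot":[0,0.134,0]}
    - {"fingers":-1,"travel":[-0.075,0.001,-0.003],"rot":[0,0.134,0]}
    - {"fingers":-1,"travel":[-0.075,0.001,-0.003],"rot":[0,0.134,0]}

```text
t: 19.68
eef_pos: [0.4056, -0.1018, 0.2608]
eef_rot: [2.586, 1.642, -0.172]
contact_force: [-0.2, 0.7, -2.0]
width: 0.222
finger_force: 60.0
```

Call:
send_rows:
  commands:
    - {"fingers":-1,"travel":[0.027,-0.058,-0.006],"rot":[0.013,0.037,0.19]}
    - {"fingers":-1,"travel":[0.027,-0.058,-0.006],"rot":[0.013,0.037,0.19]}
    - {"fingers":-1,"travel":[0.027,-0.058,-0.006],"rot":[0.013,0.037,0.19]}
    - {"fingers":-1,"travel":[0.027,-0.058,-0.006],"rot":[0.013,0.037,0.19]}
    - {"fingers":-1,"travel":[0.027,-0.058,-0.006],"rot":[0.013,0.037,0.19]}
    - {"fingers":-1,"travel":[0.027,-0.058,-0.006],"rot":[0.013,0.037,0.19]}
    - {"fingers":-1,"travel":[0.027,-0.058,-0.006],"rot":[0.013,0.037,0.19]}

```text
t: 20.27
eef_pos: [0.3801, -0.0401, 0.2641]
eef_rot: [-3.069, -0.668, -0.008]
contact_force: [0.4, -0.6, -1.1]
width: 0.225
finger_force: 60.0
```

Run:
```python
from h import *
T=st(); d=np.radians; print(T[:3,3])
P0=pose([.37,-.02,.265],tool(d(0),0)); P1=pose([.392,-.3,.181],tool(d(-27),d(4)))
row(T,P0,5); row(P0,P1,11)
im=arm.camera('top'); cv2.imwrite('pics/t10.png',im); t=arm.get_calibration('top')
s=arm.camera('scene'); cv2.imwrite('pics/s10.png',s); cs=arm.get_calibration('scene')
```

```text
t 20.2667 lip tub x,y,z -0.0975 -0.2583 0.1939 yaw 5.8 pitch 0.28 roll 0.01 F [ 0.4 -0.6 -1.1] ff 60 q [-0.89 -0.4   0.7   2.04  0.26  1.41 -1.42]
[ 0.38010414 -0.04008136  0.26411079]
5 x travel [-0.006 -0.03  -0.001] rot [ 0.    -0.002  0.164]
11 x travel [0.048 0.164 0.053] rot [-0.003  0.012  0.082]
```

Next I'll carry the scoop back to its place. Once the arm is clear I'll check numerically that the balls are in the jar.

Call:
send_rows:
  commands:
    - {"fingers":-1,"travel":[-0.006,-0.03,-0.001],"rot":[0,-0.002,0.164]}
    - {"fingers":-1,"travel":[-0.006,-0.03,-0.001],"rot":[0,-0.002,0.164]}
    - {"fingers":-1,"travel":[-0.006,-0.03,-0.001],"rot":[0,-0.002,0.164]}
    - {"fingers":-1,"travel":[-0.006,-0.03,-0.001],"rot":[0,-0.002,0.164]}
    - {"fingers":-1,"travel":[-0.006,-0.03,-0.001],"rot":[0,-0.002,0.164]}

```text
t: 20.78
eef_pos: [0.3703, -0.02, 0.2648]
eef_rot: [3.14, 0.008, -0.003]
contact_force: [-0.4, 1.0, -2.3]
width: 0.224
finger_force: 60.0
```

Call:
send_rows:
  commands:
    - {"fingers":-1,"travel":[0.048,0.164,0.053],"rot":[-0.003,0.012,0.082]}
    - {"fingers":-1,"travel":[0.048,0.164,0.053],"rot":[-0.003,0.012,0.082]}
    - {"fingers":-1,"travel":[0.048,0.164,0.053],"rot":[-0.003,0.012,0.082]}
    - {"fingers":-1,"travel":[0.048,0.164,0.053],"rot":[-0.003,0.012,0.082]}
    - {"fingers":-1,"travel":[0.048,0.164,0.053],"rot":[-0.003,0.012,0.082]}
    - {"fingers":-1,"travel":[0.048,0.164,0.053],"rot":[-0.003,0.012,0.082]}
    - {"fingers":-1,"travel":[0.048,0.164,0.053],"rot":[-0.003,0.012,0.082]}
    - {"fingers":-1,"travel":[0.048,0.164,0.053],"rot":[-0.003,0.012,0.082]}

```text
t: 21.45
eef_pos: [0.3997, -0.2241, 0.2034]
eef_rot: [3.082, -0.523, 0.077]
contact_force: [0.8, -0.2, -2.0]
width: 0.222
finger_force: 59.8
```

Run:
```python
from h import *
T=st(); d=np.radians; print(T[:3,3])
P1=pose([.392,-.302,.17],tool(d(-27),d(1))); row(T,P1,4)
E=pose([.4044,-.312,.074],tool(d(-27),0)); row(P1,E,5)
im=arm.camera('top'); cv2.imwrite('pics/t11.png',im); t=arm.get_calibration('top')
g=cv2.cvtColor(im,cv2.COLOR_BGR2GRAY)
c=proj(t,[J[0],J[1],.035]); r=34*.001*440/1.5
m=np.zeros(g.shape,np.uint8); cv2.circle(m,tuple(int(v) for v in c.round()),int(10),255,-1)
g0=cv2.cvtColor(cv2.imread('pics/top0.png'),cv2.COLOR_BGR2GRAY)
print(c,'bright before/now',(g0[m>0]>190).mean(),(g[m>0]>190).mean()); y,x=int(c[1]),int(c[0]); print(g[y-13:y+14:2,x-13:x+14:2]); 
c=proj(t,np.r_[O,.03]);H,S,V=cv2.split(cv2.cvtColor(im,cv2.COLOR_BGR2HSV)); print('white px left in tub',((S<60)&(V>170))[178:240,200:236].sum())
```

```text
t 21.45 lip tub x,y,z -0.167 -0.5482 0.1402 yaw -38.04 pitch 2.94 roll 0.36 F [ 0.8 -0.2 -2. ] ff 60 q [-0.69 -0.19  1.02  2.02  0.19  1.18 -1.64]
[ 0.39969008 -0.22406283  0.20336585]
4 x travel [0.035 0.125 0.057] rot [ 0.001 -0.016  0.064]
5 x travel [0.019 0.004 0.128] rot [ 0.    -0.007  0.   ]
[285.57142911 229.08823123] bright before/now 0.06309148264984227 0.5047318611987381
[[175 127 159 176 145 124 115 117 129 187 243 237 156 116]
 [176 160 169 119 126 152 164 168 149 132 148 237 241 144]
 [174 168 117 146 180 181 184 203 199 178 168 170 240 230]
 [167 130 143 169 176 184 197 217 211 184 181 180 218 248]
 [165 123 185 195 182 174 182 200 194 177 212 196 181 242]
 [186 154 205 215 199 173 177 175 169 238 255 250 205 223]
 [198 164 200 208 192 176 183 183 189 255 255 254 223 212]
 [215 173 176 181 177 183 183 182 184 244 255 251 209 208]
 [235 173 178 177 174 173 179 181 194 213 221 211 177 240]
 [245 179 177 172 189 191 174 182 254 253 229 174 205 245]
 [238 238 177 184 209 211 187 179 255 255 243 186 238 233]
 [208 245 233 188 205 206 183 173 206 251 231 233 235 160]
 [187 204 244 243 221 205 189 189 196 225 241 238 155 102]
 [190 185 198 229 244 240 244 246 240 236 195 147 117 110]]
white px left in tub 0
```

The top camera shows five bright ball blobs in a ring inside the jar and none left in the tub. I'll place the scoop.

Call:
send_rows:
  commands:
    - {"fingers":-1,"travel":[0.035,0.125,0.057],"rot":[0.001,-0.016,0.064]}
    - {"fingers":-1,"travel":[0.035,0.125,0.057],"rot":[0.001,-0.016,0.064]}
    - {"fingers":-1,"travel":[0.035,0.125,0.057],"rot":[0.001,-0.016,0.064]}
    - {"fingers":-1,"travel":[0.035,0.125,0.057],"rot":[0.001,-0.016,0.064]}
    - {"fingers":-1,"travel":[0.019,0.004,0.128],"rot":[0,-0.007,0]}
    - {"fingers":-1,"travel":[0.019,0.004,0.128],"rot":[0,-0.007,0]}
    - {"fingers":-1,"travel":[0.019,0.004,0.128],"rot":[0,-0.007,0]}
    - {"fingers":-1,"travel":[0.019,0.004,0.12],"rot":[0,-0.007,0]}

```text
t: 22.17
eef_pos: [0.4019, -0.3082, 0.0943]
eef_rot: [3.055, -0.728, 0.003]
contact_force: [-0.8, 2.0, 5.6]
width: 0.228
finger_force: 60.0
```

Run:
```python
from h import *
T=st(); d=np.radians; print(T[:3,3])
E=pose([.4044,-.312,.0705],tool(d(-27),0)); row(T,E,5)
```

```text
t 22.1667 lip tub x,y,z -0.2074 -0.641 0.0237 yaw -45.58 pitch 0.12 roll 0.04 F [-0.8  2.   5.6] ff 60 q [-0.37  0.39  1.1   1.99 -0.41  1.01 -1.12]
[ 0.40191271 -0.30823934  0.09430073]
5 x travel [0.005 0.003 0.032] rot [ 0.    -0.001  0.001]
```

Call:
send_rows:
  commands:
    - {"fingers":-1,"travel":[0.005,0.003,0.03],"rot":[0,0,0]}
    - {"fingers":-1,"travel":[0.005,0.003,0.03],"rot":[0,0,0]}
    - {"fingers":-1,"travel":[0.005,0.003,0.03],"rot":[0,0,0]}

```text
t: 22.42
eef_pos: [0.4044, -0.3106, 0.0827]
eef_rot: [3.054, -0.732, 0.007]
contact_force: [-1.5, 0.8, 4.9]
width: 0.227
finger_force: 60.0
```

Run:
```python
from h import *
T=st(); d=np.radians; print(T[:3,3])
E=pose([.4044,-.312,.0705],tool(d(-27),0)); row(T,E,3)
```

```text
t 22.4167 lip tub x,y,z -0.2059 -0.6443 0.0125 yaw -45.71 pitch 0.27 roll 0.0 F [-1.5  0.8  4.9] ff 60 q [-0.34  0.41  1.07  1.99 -0.44  0.99 -1.1 ]
[ 0.40435462 -0.31055254  0.08266551]
3 x travel [0.001 0.003 0.027] rot [ 0.    -0.003  0.001]
```

Run:
```python
from h import *
im=arm.camera('wrist'); cv2.imwrite('pics/w12.png',im)
for n in ('w4raw','w5','w6','w8','w9','w12'):
    g=cv2.imread(f'pics/{n}.png',0).astype(int)
    h=cv2.imread(f'pics/{n}.png'); 
    # handle top (dark) row & back wall bottom edge, along cols 235-260 and 300-330
    prof=g[140:200,240:260].mean(1); pr2=g[140:200,302:325].mean(1); d=np.diff(prof); d2=np.diff(pr2)
    L=np.diff(g[120,190:260]); Rr=np.diff(g[120,300:375])
    hb=g[170:215,272:288].mean(1)
    print(n,'back edge',140+d.argmin(),140+d2.argmin(),'walls',190+L.argmax(),300+Rr.argmin(),'handle dark from',170+np.argmax(hb<70))
```

```text
w4raw back edge 178 179 walls 216 343 handle dark from 194
w5 back edge 176 176 walls 211 342 handle dark from 193
w6 back edge 174 174 walls 210 345 handle dark from 191
w8 back edge 174 174 walls 210 345 handle dark from 192
w9 back edge 175 175 walls 251 345 handle dark from 192
w12 back edge 180 179 walls 211 328 handle dark from 196
```

Run:
```python
from h import *
s=arm.sense(); T=cur(); F=s['contact_force'];M=s['torque']
print('F',F.round(2),'M',M.round(3)); print('tool F',(T[:3,:3].T@F).round(2),'tool M if world',(T[:3,:3].T@M).round(3))
t=arm.get_calibration('top'); im=arm.camera('top'); cv2.imwrite('pics/t12.png',im); o=cv2.imread('pics/top0.png')
H,S,V=cv2.split(cv2.cvtColor(im,cv2.COLOR_BGR2HSV)); H0,S0,V0=cv2.split(cv2.cvtColor(o,cv2.COLOR_BGR2HSV))
# lens tissue green & blower teal & mouse blue centroids before/now
for n,(lo,hi),(x0,x1,y0,y1) in [('tissue',(55,85),(395,432,180,215)),('blower',(78,100),(335,365,225,255)),('mouse',(108,125),(305,335,225,265)),]:
    for h,ss in ((H0,S0),(H,S)):
        m=(h>=lo)&(h<=hi)&(ss>90); m2=np.zeros_like(m); m2[y0:y1,x0:x1]=m[y0:y1,x0:x1]; ys,xs=np.where(m2); print(n,len(xs),xs.mean() if len(xs) else 0,ys.mean() if len(xs) else 0)
```

```text
F [0.83 0.15 1.3 ] M [-0.498 -0.459 -0.051]
tool F [ 0.68 -0.5  -1.3 ] tool M if world [-0.236  0.634  0.05 ]
tissue 125 413.352 197.472
tissue 125 413.344 197.472
blower 133 350.5338345864662 241.0375939849624
blower 133 350.5338345864662 241.0751879699248
mouse 74 317.2027027027027 250.6081081081081
mouse 75 317.53333333333336 250.96
```

The lip has drooped in the grip by roughly 0.15 rad and is touching the bench. I'll pitch the tool up to compensate, then lower.

Run:
```python
from h import *
T=st(); d=np.radians; y=d(-27)
A=pose([.4044,-.312,.083],tool(y,d(8))); row(T,A,3)
E=pose([.4044,-.312,.0715],tool(y,d(8))); row(A,E,4)
```

```text
t 22.5167 lip tub x,y,z -0.2056 -0.6442 0.0123 yaw -45.73 pitch 0.29 roll 0.0 F [ 1.4 -1.2  2.4] ff 60 q [-0.34  0.41  1.07  1.99 -0.44  0.99 -1.1 ]
3 x travel [ 0.001  0.004 -0.001] rot [0.    0.086 0.   ]
4 x travel [-0.003  0.     0.019] rot [0. 0. 0.]
```

Call:
send_rows:
  commands:
    - {"fingers":-1,"travel":[0.001,0.004,-0.001],"rot":[0,0.086,0]}
    - {"fingers":-1,"travel":[0.001,0.004,-0.001],"rot":[0,0.086,0]}
    - {"fingers":-1,"travel":[0.001,0.004,-0.001],"rot":[0,0.086,0]}
    - {"fingers":-1,"travel":[0,0,0],"rot":[0,0,0]}

```text
t: 22.85
eef_pos: [0.4025, -0.3107, 0.0821]
eef_rot: [3.018, -0.725, 0.211]
contact_force: [0.0, -0.1, -2.3]
width: 0.223
finger_force: 60.0
```

Run:
```python
from h import *
T=st(); s=arm.sense(); print((T[:3,:3].T@s['torque']).round(2))
E=pose([.4044,-.312,.0715],tool(np.radians(-27),np.radians(8))); row(T,E,4)
```

```text
t 22.85 lip tub x,y,z -0.2021 -0.6497 0.0326 yaw -45.8 pitch 7.97 roll -0.13 F [ 0.  -0.1 -2.3] ff 60 q [-0.43  0.29  1.13  2.1  -0.41  0.82 -1.11]
[-0.03 -0.57 -0.06]
4 x travel [0.001 0.    0.018] rot [-0.001  0.     0.   ]
```

Free again. Lowering.

Call:
send_rows:
  commands:
    - {"fingers":-1,"travel":[0.001,0,0.018],"rot":[0,0,0]}
    - {"fingers":-1,"travel":[0.001,0,0.018],"rot":[0,0,0]}
    - {"fingers":-1,"travel":[0.001,0,0.018],"rot":[0,0,0]}
    - {"fingers":-1,"travel":[0.001,0,0.014],"rot":[0,0,0]}
    - {"fingers":-1,"travel":[0,0,0],"rot":[0,0,0]}

```text
t: 23.27
eef_pos: [0.4053, -0.3125, 0.0715]
eef_rot: [3.017, -0.724, 0.206]
contact_force: [-1.0, -0.5, -1.6]
width: 0.223
finger_force: 60.0
```

Run:
```python
from h import *
T=st(); s=arm.sense(); print((T[:3,:3].T@s['torque']).round(2),T[:3,3])
```

```text
t 23.2667 lip tub x,y,z -0.2002 -0.6522 0.0216 yaw -45.75 pitch 7.83 roll 0.04 F [-1.  -0.5 -1.6] ff 60 q [-0.39  0.32  1.1   2.1  -0.44  0.8  -1.08]
[-0.09 -0.56 -0.  ] [ 0.40533555 -0.3124703   0.07152041]
```

Call:
send_rows:
  commands:
    - {"fingers":-1,"travel":[0,0,0.013],"rot":[0,0,0]}
    - {"fingers":-1,"travel":[0,0,0.013],"rot":[0,0,0]}
    - {"fingers":-1,"travel":[0,0,0],"rot":[0,0,0]}

```text
t: 23.52
eef_pos: [0.4066, -0.3133, 0.0687]
eef_rot: [3.016, -0.725, 0.21]
contact_force: [-0.2, 1.0, 5.8]
width: 0.228
finger_force: 60.0
```

Run:
```python
from h import *
T=st(); s=arm.sense(); print((T[:3,:3].T@s['torque']).round(2),T[:3,3])
```

```text
t 23.5167 lip tub x,y,z -0.1992 -0.6535 0.0192 yaw -45.79 pitch 7.99 roll 0.01 F [-0.2  1.   5.8] ff 60 q [-0.38  0.33  1.09  2.1  -0.45  0.8  -1.07]
[ 0.11 -0.09 -0.03] [ 0.40656092 -0.31331963  0.06866472]
```

Call:
send_rows:
  commands:
    - {"fingers":1,"travel":[0,0,0],"rot":[0,0,0]}
    - {"fingers":1,"travel":[0,0,0],"rot":[0,0,0]}
    - {"fingers":1,"travel":[0,0,0],"rot":[0,0,0]}
    - {"fingers":1,"travel":[0,0,0],"rot":[0,0,0]}
    - {"fingers":1,"travel":[0,0,0],"rot":[0,0,0]}
    - {"fingers":1,"travel":[0,0,0],"rot":[0,0,0]}

```text
t: 24.02
eef_pos: [0.4059, -0.3126, 0.0682]
eef_rot: [3.017, -0.724, 0.208]
contact_force: [0.1, 0.1, 1.2]
width: 0.588
finger_force: 0.0
```

Run:
```python
from h import *
T=st(); s=arm.sense(); d=np.radians; print(s['width'],T[:3,3])
A=pose([.388,-.303,.15],tool(d(-27),0)); row(T,A,5)
B=pose([.36,-.27,.22],tool(d(-27),0)); row(A,B,4)
P0=pose([.38,-.02,.265],tool(d(15),0)); row(B,P0,10)
K=pose([.523,.144,.25],tool(d(118),0)); row(P0,K,20)
for k in range(0,21,4):
    L=np.real(logm(np.linalg.inv(P0)@K)); print((P0@expm(L*k/20))[:2,3].round(3),end=' ')
```

```text
t 24.0167 lip tub x,y,z -0.1996 -0.6525 0.0184 yaw -45.77 pitch 7.9 roll -0.01 F [0.1 0.1 1.2] ff 0 q [-0.38  0.33  1.09  2.1  -0.45  0.8  -1.07]
0.5880787914464123 [ 0.40589574 -0.31257377  0.06817154]
5 x travel [-0.018 -0.001 -0.111] rot [ 0.    -0.053  0.   ]
4 x travel [-0.067 -0.028 -0.117] rot [0. 0. 0.]
10 x travel [-0.011 -0.171 -0.03 ] rot [ 0.    0.   -0.14]
20 x travel [0.08  0.022 0.005] rot [ 0.     0.    -0.172]
[ 0.38 -0.02] [ 0.429 -0.013] [0.473 0.01 ] [0.506 0.048] [0.523 0.094] [0.523 0.144]
```

Call:
send_rows:
  commands:
    - {"fingers":1,"travel":[-0.018,0,-0.111],"rot":[0,-0.053,0]}
    - {"fingers":1,"travel":[-0.018,0,-0.111],"rot":[0,-0.053,0]}
    - {"fingers":1,"travel":[-0.018,0,-0.111],"rot":[0,-0.053,0]}
    - {"fingers":1,"travel":[-0.018,0,-0.111],"rot":[0,-0.053,0]}
    - {"fingers":1,"travel":[-0.018,0,-0.111],"rot":[0,-0.053,0]}
    - {"fingers":1,"travel":[-0.067,-0.028,-0.117],"rot":[0,0,0]}
    - {"fingers":1,"travel":[-0.067,-0.028,-0.117],"rot":[0,0,0]}
    - {"fingers":1,"travel":[-0.067,-0.028,-0.117],"rot":[0,0,0]}
    - {"fingers":1,"travel":[-0.067,-0.028,-0.117],"rot":[0,0,0]}

```text
t: 24.77
eef_pos: [0.3621, -0.2722, 0.2132]
eef_rot: [-3.054, 0.731, 0.005]
contact_force: [0.1, 1.2, -2.6]
width: 0.998
finger_force: 0.0
```

Call:
send_rows:
  commands:
    - {"fingers":1,"travel":[-0.011,-0.171,-0.03],"rot":[0,0,-0.14]}
    - {"fingers":1,"travel":[-0.011,-0.171,-0.03],"rot":[0,0,-0.14]}
    - {"fingers":1,"travel":[-0.011,-0.171,-0.03],"rot":[0,0,-0.14]}
    - {"fingers":1,"travel":[-0.011,-0.171,-0.03],"rot":[0,0,-0.14]}
    - {"fingers":1,"travel":[-0.011,-0.171,-0.03],"rot":[0,0,-0.14]}
    - {"fingers":1,"travel":[-0.011,-0.171,-0.03],"rot":[0,0,-0.14]}
    - {"fingers":1,"travel":[-0.011,-0.171,-0.03],"rot":[0,0,-0.14]}
    - {"fingers":1,"travel":[-0.011,-0.171,-0.03],"rot":[0,0,-0.14]}
    - {"fingers":1,"travel":[-0.011,-0.171,-0.03],"rot":[0,0,-0.14]}
    - {"fingers":1,"travel":[-0.011,-0.171,-0.03],"rot":[0,0,-0.14]}

```text
t: 25.6
eef_pos: [0.3813, -0.0207, 0.2592]
eef_rot: [-3.11, -0.417, 0.003]
contact_force: [0.7, -0.3, 0.2]
width: 1.001
finger_force: 0.0
```

Run:
```python
from h import *
T=st(); d=np.radians; print(T[:3,3])
K=pose([.523,.144,.25],tool(d(118),0)); row(T,K,20)
t=arm.get_calibration('top'); im=arm.camera('top'); cv2.imwrite('pics/t13.png',im)
H,S,V=cv2.split(cv2.cvtColor(im,cv2.COLOR_BGR2HSV))
w=(S<50)&(V>175); w[:208]=0;w[250:]=0;w[:,380:]*=1; w[:,:375]=0;w[:,430:]=0
for b in blobs(w,40): print('scoop white',b[0],b[1],at(t,b[0],0))
o=cv2.imread('pics/top0.png'); H,S,V=cv2.split(cv2.cvtColor(o,cv2.COLOR_BGR2HSV))
w=(S<50)&(V>175); w[:208]=0;w[250:]=0; w[:,:375]=0;w[:,430:]=0
for b in blobs(w,40): print('before',b[0],b[1])
```

```text
t 25.6 lip tub x,y,z -0.0901 -0.2642 0.1881 yaw -3.49 pitch -0.08 roll -0.23 F [ 0.7 -0.3  0.2] ff 0 q [-0.91 -0.38  0.68  2.05  0.23  1.4  -1.61]
[ 0.38126652 -0.0206649   0.25922084]
20 x travel [0.08  0.021 0.003] rot [ 0.     0.    -0.171]Traceback (most recent call last):
  File "<stdin>", line 6, in <module>
numpy._core._exceptions._UFuncOutputCastingError: Cannot cast ufunc 'multiply' output from dtype('int64') to dtype('bool') with casting rule 'same_kind'
```

Proceeding to the knob; I'll check the scoop at the end from the same picture.

Call:
send_rows:
  commands:
    - {"fingers":1,"travel":[0.08,0.021,0.003],"rot":[0,0,-0.171]}
    - {"fingers":1,"travel":[0.08,0.021,0.003],"rot":[0,0,-0.171]}
    - {"fingers":1,"travel":[0.08,0.021,0.003],"rot":[0,0,-0.171]}
    - {"fingers":1,"travel":[0.08,0.021,0.003],"rot":[0,0,-0.171]}
    - {"fingers":1,"travel":[0.08,0.021,0.003],"rot":[0,0,-0.171]}
    - {"fingers":1,"travel":[0.08,0.021,0.003],"rot":[0,0,-0.171]}
    - {"fingers":1,"travel":[0.08,0.021,0.003],"rot":[0,0,-0.171]}
    - {"fingers":1,"travel":[0.08,0.021,0.003],"rot":[0,0,-0.171]}
    - {"fingers":1,"travel":[0.08,0.021,0.003],"rot":[0,0,-0.171]}
    - {"fingers":1,"travel":[0.08,0.021,0.003],"rot":[0,0,-0.171]}

```text
t: 26.48
eef_pos: [0.4922, 0.0261, 0.2544]
eef_rot: [-2.622, -1.723, -0.0]
contact_force: [0.5, 0.5, -0.3]
width: 1.001
finger_force: 0.0
```

Call:
send_rows:
  commands:
    - {"fingers":1,"travel":[0.08,0.021,0.003],"rot":[0,0,-0.171]}
    - {"fingers":1,"travel":[0.08,0.021,0.003],"rot":[0,0,-0.171]}
    - {"fingers":1,"travel":[0.08,0.021,0.003],"rot":[0,0,-0.171]}
    - {"fingers":1,"travel":[0.08,0.021,0.003],"rot":[0,0,-0.171]}
    - {"fingers":1,"travel":[0.08,0.021,0.003],"rot":[0,0,-0.171]}
    - {"fingers":1,"travel":[0.08,0.021,0.003],"rot":[0,0,-0.171]}
    - {"fingers":1,"travel":[0.08,0.021,0.003],"rot":[0,0,-0.171]}
    - {"fingers":1,"travel":[0.08,0.021,0.003],"rot":[0,0,-0.171]}
    - {"fingers":1,"travel":[0.08,0.021,0.003],"rot":[0,0,-0.171]}
    - {"fingers":1,"travel":[0.08,0.021,0.003],"rot":[0,0,-0.171]}

```text
t: 27.32
eef_pos: [0.5233, 0.1422, 0.25]
eef_rot: [-1.618, -2.688, -0.002]
contact_force: [0.4, 0.1, -0.3]
width: 1.0
finger_force: 0.0
```

Run:
```python
from h import *
T=st(); d=np.radians; print(T[:3,3],np.degrees(np.arctan2(T[1,0],T[0,0])))
c=arm.get_calibration('wrist'); im=arm.camera('wrist'); cv2.imwrite('pics/w13.png',im)
H,S,V=cv2.split(cv2.cvtColor(im,cv2.COLOR_BGR2HSV))
red=((H<8)|(H>172))&(S>140)&(V>60)
for b in blobs(red,100): print('red',b[0],b[1])
p=proj(c,[.5275,.145,.162]); q=proj(c,[.5186,.142,.162]); print('knob pred',p,q, 'post',proj(c,[.571,.062,.129]))
x,y=int(p[0]),int(p[1]); g=cv2.cvtColor(im,cv2.COLOR_BGR2GRAY); print(g[max(0,y-70):y+71:10, max(0,x-80):x+81:10])
```

```text
t 27.3167 lip tub x,y,z -0.0757 0.0005 0.1796 yaw 99.13 pitch 0.21 roll -0.05 F [ 0.4  0.1 -0.3] ff 0 q [-1.14  0.19  0.91  1.72 -0.16  1.31  0.28]
[0.52330603 0.14216552 0.24999307] 117.903953088743
red [280.71681416 186.07964602] [260 178  43  23 339]
red [284.24706745 266.2111437 ] [ 267  236   38   55 1364]
knob pred [284.24865748 222.27667759] [272.13168762 220.41422561] post [282.74078465 302.65914906]
[[ 50  60  71 110 112 252 252 252 252 252 252 236 131 127 111 113  91]
 [ 77  78 116 123 252 252 251 251 251 251 251 251 234 138 141 142 143]
 [222 129 118 250 251 252 252 248 249 252 252 252 252 139 139 147 142]
 [201 201 206 251 251 251 235 110 116 142 250 251 250 208 137 165 144]
 [230 235 247 252 252 252  59  36  44  43 242 250 251 244 136 155 138]
 [252 252 152 251 251 247  46  45  67  44  51 248 248 211 127 131 141]
 [205 189 231 251 251 163  45  43 156  42  45 250 249 132 134 135 138]
 [180 191 220 196 252 198  44  43 244  44  45 249 246 152 138 134 144]
 [193 193 186 178 195 194 116  42 255  42 249 248 199 117 129 143 139]
 [255 202 225 223 187 144 172  73  72 127 209 204 170 111 119 135 138]
 [255 254 207 199 169 138 137  74 107 111 202 201  98 108 105 109  50]
 [216 225 215 139 192 137 136  84 108 109 198 187  98 112 113  88  35]
 [184 234 216 162 159 137 136 102 109 108 198 104  99 107 118  60  28]
 [237 232 252 184  83 107 136  81 109 103 173  96 102 106 107 102  30]
 [116 114 111 111 112 111 110 113 112 111 110 111 111 111 111 112 109]]
```

The knob is confirmed near (283,214), aligned with the tool. I'll descend and grip it.

Run:
```python
from h import *
T=cur(); d=np.radians
c=arm.get_calibration('wrist'); im=cv2.imread('pics/w13.png'); g=cv2.cvtColor(im,cv2.COLOR_BGR2GRAY)
m=(g<75); m[:185]=0; m[245:]=0; m[:,:250]=0; m[:,320:]=0
b=max(blobs(m,100),key=lambda b:b[1][4]); (x,y),r=cv2.minEnclosingCircle(np.argwhere(b[2])[:,::-1].astype(np.float32)); print(b[0],b[1],(x,y),r)
k=at(c,(x,y),.160); print('knob',k, 'dist post',np.linalg.norm(k[:2]-[.571,.062]))
K=pose([k[0],k[1],.155],tool(d(118),0)); row(T,K,6)
```

```text
[281.17551463 212.66901408] [ 256  185   51   60 1846] (280.6678771972656, 214.93795776367188) 30.056690216064453
knob [0.52186495 0.15135732 0.16      ] dist post 0.10197540556427491
6 x travel [0.006 0.003 0.105] rot [ 0.    -0.001  0.003]
```

Call:
send_rows:
  commands:
    - {"fingers":1,"travel":[0.004,0.002,0.105],"rot":[0,0,0]}
    - {"fingers":1,"travel":[0.004,0.002,0.105],"rot":[0,0,0]}
    - {"fingers":1,"travel":[0.004,0.002,0.105],"rot":[0,0,0]}
    - {"fingers":1,"travel":[0.004,0.002,0.105],"rot":[0,0,0]}
    - {"fingers":1,"travel":[0.004,0.002,0.105],"rot":[0,0,0]}
    - {"fingers":1,"travel":[0.004,0.002,0.1],"rot":[0,0,0]}
    - {"fingers":-1,"travel":[0,0,0],"rot":[0,0,0]}
    - {"fingers":-1,"travel":[0,0,0],"rot":[0,0,0]}
    - {"fingers":-1,"travel":[0,0,0],"rot":[0,0,0]}
    - {"fingers":-1,"travel":[0,0,0],"rot":[0,0,0]}
  force: 20

```text
t: 28.2
eef_pos: [0.5235, 0.1461, 0.1575]
eef_rot: [-1.625, -2.685, -0.004]
contact_force: [-1.0, -0.2, 0.6]
width: 0.783
finger_force: 0.0
```

Call:
send_rows:
  commands:
    - {"fingers":-1,"travel":[0,0,0],"rot":[0,0,0]}
    - {"fingers":-1,"travel":[0,0,0],"rot":[0,0,0]}
    - {"fingers":-1,"travel":[0,0,0],"rot":[0,0,0]}
    - {"fingers":-1,"travel":[0,0,0],"rot":[0,0,0]}
    - {"fingers":-1,"travel":[0,0,0],"rot":[0,0,0]}
    - {"fingers":-1,"travel":[0,0,0],"rot":[0,0,0]}

```text
t: 28.7
eef_pos: [0.5229, 0.1463, 0.1566]
eef_rot: [-1.623, -2.685, -0.003]
contact_force: [-0.0, 0.0, 1.0]
width: 0.453
finger_force: 20.0
```

```bash
cat >> h.py <<'E'
PO=np.array([.571,.062]); SY=np.radians(6.9)
def sk():
    T=cur(); s=arm.sense(); q=T[:2,3]-PO; x=q@[np.cos(SY),np.sin(SY)]; y=q@[-np.sin(SY),np.cos(SY)]
    print('t',round(s['t'],2),'r',np.hypot(x,y).round(4),'a',np.arctan2(y,-x).round(3),'z',T[2,3].round(4),'yaw',np.degrees(np.arctan2(T[1,0],T[0,0])).round(1),'F tool',(T[:3,:3].T@s['contact_force']).round(1),'M',(T[:3,:3].T@s['torque']).round(2),'w',round(s['width']*87,1),'ff',round(s['finger_force']),'q',s['q'].round(2)); return T
def arc(T,ang,n):
    """turn about the post, ccw by ang"""
    C=np.eye(4); C[:2,3]=PO; Z=np.eye(4); Z[:3,:3]=R.from_rotvec([0,0,ang]).as_matrix()
    return row(T,C@Z@np.linalg.inv(C)@T,n)
E
python3 - <<'E'
from h import *
T=sk(); arc(T,.9,12)
E
```

```text
t 28.7 r 0.097 a 1.173 z 0.1566 yaw 117.7 F tool [ 0.  0. -1.] M [0.04 0.01 0.01] w 39.4 ff 20 q [-1.1   0.3   0.87  1.83 -0.25  1.13  0.35]
12 x travel [-0.004 -0.048  0.   ] rot [ 0.001  0.    -0.143]
```

Call:
send_rows:
  commands:
    - {"fingers":-1,"travel":[-0.004,-0.048,0],"rot":[0,0,-0.143]}
    - {"fingers":-1,"travel":[-0.004,-0.048,0],"rot":[0,0,-0.143]}
    - {"fingers":-1,"travel":[-0.004,-0.048,0],"rot":[0,0,-0.143]}
    - {"fingers":-1,"travel":[-0.004,-0.048,0],"rot":[0,0,-0.143]}
    - {"fingers":-1,"travel":[-0.004,-0.048,0],"rot":[0,0,-0.143]}
    - {"fingers":-1,"travel":[-0.004,-0.048,0],"rot":[0,0,-0.143]}

```text
t: 29.2
eef_pos: [0.4915, 0.1168, 0.1566]
eef_rot: [-0.979, -2.982, -0.005]
contact_force: [0.1, 0.8, -0.2]
width: 0.453
finger_force: 20.0
```

Run:
```python
from h import *
T=sk(); arc(T,.45,6)
```

```text
t 29.2 r 0.0966 a 0.724 z 0.1566 yaw 143.7 F tool [0.4 0.7 0.2] M [-0.15 -0.15 -0.05] w 39.4 ff 20 q [-1.07  0.17  0.83  1.92 -0.15  1.11  0.75]
6 x travel [-0.003 -0.048  0.   ] rot [ 0.001  0.    -0.143]
```

Call:
send_rows:
  commands:
    - {"fingers":-1,"travel":[-0.003,-0.048,0],"rot":[0,0,-0.143]}
    - {"fingers":-1,"travel":[-0.003,-0.048,0],"rot":[0,0,-0.143]}
    - {"fingers":-1,"travel":[-0.003,-0.048,0],"rot":[0,0,-0.143]}
    - {"fingers":-1,"travel":[-0.003,-0.048,0],"rot":[0,0,-0.143]}
    - {"fingers":-1,"travel":[-0.003,-0.048,0],"rot":[0,0,-0.143]}
    - {"fingers":-1,"travel":[-0.003,-0.048,0],"rot":[0,0,-0.143]}

```text
t: 29.7
eef_pos: [0.476, 0.0767, 0.1567]
eef_rot: [-0.291, -3.128, -0.006]
contact_force: [6.4, 0.3, -1.7]
width: 0.451
finger_force: 20.0
```

Run:
```python
from h import *
T=sk(); arc(T,.3,6)
```

```text
t 29.7 r 0.0961 a 0.274 z 0.1567 yaw 169.4 F tool [-6.2  1.4  1.7] M [-0.14 -1.23 -0.01] w 39.2 ff 20 q [-1.01  0.1   0.81  1.98 -0.08  1.1   1.22]
6 x travel [-0.002 -0.032  0.   ] rot [ 0.     0.    -0.095]
```

Call:
send_rows:
  commands:
    - {"fingers":-1,"travel":[-0.007,-0.032,0],"rot":[0,0,-0.095]}
    - {"fingers":-1,"travel":[-0.006,-0.032,0],"rot":[0,0,-0.095]}
    - {"fingers":-1,"travel":[-0.005,-0.032,0],"rot":[0,0,-0.095]}
    - {"fingers":-1,"travel":[-0.004,-0.032,0],"rot":[0,0,-0.095]}

```text
t: 30.03
eef_pos: [0.4757, 0.0574, 0.1561]
eef_rot: [0.02, -3.137, -0.006]
contact_force: [-3.5, 0.2, 1.0]
width: 0.454
finger_force: 20.0
```

Run:
```python
from h import *
T=sk(); arc(T,.15,4)
```

```text
t 30.03 r 0.0954 a 0.073 z 0.1561 yaw -179.3 F tool [ 3.5  0.2 -1. ] M [-0.12  0.71 -0.02] w 39.5 ff 20 q [-0.98  0.09  0.81  1.98 -0.08  1.1   1.45]
4 x travel [-0.001 -0.024  0.   ] rot [ 0.     0.    -0.072]
```

Continuing to the stop in small steps.

Call:
send_rows:
  commands:
    - {"fingers":-1,"travel":[0,-0.016,0],"rot":[0,0,-0.048]}
    - {"fingers":-1,"travel":[0,-0.016,0],"rot":[0,0,-0.048]}
    - {"fingers":-1,"travel":[0,-0.016,0],"rot":[0,0,-0.048]}
    - {"fingers":-1,"travel":[0,0,0],"rot":[0,0,0]}

```text
t: 30.37
eef_pos: [0.4761, 0.0526, 0.1563]
eef_rot: [0.139, -3.135, -0.011]
contact_force: [-2.4, 9.1, 1.2]
width: 0.453
finger_force: 20.0
```

Run:
```python
from h import *
T=sk()
```

```text
t 30.37 r 0.0954 a 0.021 z 0.1563 yaw -174.9 F tool [ 1.6  9.3 -1.1] M [-1.96  0.46  0.01] w 39.4 ff 20 q [-0.96  0.09  0.81  1.98 -0.08  1.1   1.54]
```

Call:
send_rows:
  commands:
    - {"fingers":-1,"travel":[0,0.005,0],"rot":[0,0,0]}
    - {"fingers":-1,"travel":[0,0,0.016],"rot":[0,0,0]}
    - {"fingers":-1,"travel":[0,0,0.016],"rot":[0,0,0]}
    - {"fingers":-1,"travel":[0,0,0.016],"rot":[0,0,0]}
    - {"fingers":-1,"travel":[0,0,0.014],"rot":[0,0,0]}
    - {"fingers":-1,"travel":[0,0,0],"rot":[0,0,0]}
  force: 40

```text
t: 30.87
eef_pos: [0.4762, 0.0527, 0.1475]
eef_rot: [0.136, -3.135, -0.009]
contact_force: [-6.3, 5.5, 10.4]
width: 0.449
finger_force: 40.0
```

Run:
```python
from h import *
T=sk()
```

```text
t 30.87 r 0.0953 a 0.023 z 0.1475 yaw -175.0 F tool [  5.8   6.1 -10.3] M [-1.26  1.31 -0.02] w 39.0 ff 40 q [-0.96  0.1   0.81  1.99 -0.09  1.08  1.55]
```

Call:
send_rows:
  commands:
    - {"fingers":-1,"travel":[0,0,0.006],"rot":[0,0,0]}
    - {"fingers":-1,"travel":[0,0,0],"rot":[0,0,0.15]}
    - {"fingers":-1,"travel":[0,0,0],"rot":[0,0,0.2]}
    - {"fingers":-1,"travel":[0,0,0],"rot":[0,0,0.2]}
    - {"fingers":-1,"travel":[0,0,0],"rot":[0,0,0.2]}
    - {"fingers":-1,"travel":[0,0,0],"rot":[0,0,0.2]}
    - {"fingers":-1,"travel":[0,0,0],"rot":[0,0,0.2]}

```text
t: 31.45
eef_pos: [0.4763, 0.0529, 0.1471]
eef_rot: [-0.808, -3.031, -0.008]
contact_force: [-7.4, 5.9, 18.2]
width: 0.449
finger_force: 40.0
```

Run:
```python
from h import *
T=sk()
```

```text
t 31.45 r 0.0952 a 0.025 z 0.1471 yaw 150.2 F tool [  9.5   1.5 -18.2] M [-0.05  2.39 -0.03] w 39.1 ff 40 q [-1.01  0.11  0.86  1.99 -0.1   1.08  0.95]
```

Call:
send_rows:
  commands:
    - {"fingers":-1,"travel":[0,0,0],"rot":[0,0,0.2]}
    - {"fingers":-1,"travel":[0,0,0],"rot":[0,0,0.2]}
    - {"fingers":-1,"travel":[0,0,0],"rot":[0,0,0.2]}
    - {"fingers":-1,"travel":[0,0,0],"rot":[0,0,0.2]}
    - {"fingers":-1,"travel":[0,0,0],"rot":[0,0,0.2]}
    - {"fingers":-1,"travel":[0,0,0],"rot":[0,0,0.2]}
    - {"fingers":-1,"travel":[0,0,0],"rot":[0,0,0.15]}
    - {"fingers":-1,"travel":[0,0,0],"rot":[0,0,0]}

```text
t: 32.12
eef_pos: [0.4765, 0.0531, 0.1472]
eef_rot: [-1.806, -2.563, -0.006]
contact_force: [-9.0, 5.8, 17.2]
width: 0.449
finger_force: 40.0
```

Run:
```python
from h import *
T=sk()
```

```text
t 32.12 r 0.0949 a 0.027 z 0.1472 yaw 109.7 F tool [  8.6  -6.6 -17.2] M [ 1.21  1.85 -0.04] w 39.1 ff 40 q [-1.07  0.12  0.93  2.   -0.11  1.08  0.26]
```

Call:
send_rows:
  commands:
    - {"fingers":-1,"travel":[0,0,0],"rot":[0,0,0.1]}
    - {"fingers":-1,"travel":[0,0,0],"rot":[0,0,0.1]}
    - {"fingers":-1,"travel":[0,0,0],"rot":[0,0,0]}

```text
t: 32.37
eef_pos: [0.4765, 0.0529, 0.1471]
eef_rot: [-1.934, -2.468, -0.004]
contact_force: [-7.6, 4.1, 15.8]
width: 0.449
finger_force: 40.0
```

Run:
```python
from h import *
T=sk()
```

```text
t 32.37 r 0.095 a 0.024 z 0.1471 yaw 103.8 F tool [  5.9  -6.5 -15.7] M [ 1.43  1.15 -0.43] w 39.0 ff 40 q [-1.08  0.12  0.94  2.   -0.12  1.08  0.16]
```

Call:
send_rows:
  commands:
    - {"fingers":-1,"travel":[0,0,-0.013],"rot":[0,0,-0.03]}
    - {"fingers":-1,"travel":[0,0,0],"rot":[0,0,0]}
    - {"fingers":1,"travel":[0,0,0],"rot":[0,0,0]}
    - {"fingers":1,"travel":[0,0,0],"rot":[0,0,0]}
    - {"fingers":1,"travel":[0,0,0],"rot":[0,0,0]}
    - {"fingers":1,"travel":[0,0,0],"rot":[0,0,0]}
    - {"fingers":1,"travel":[0,0,0],"rot":[0,0,0]}
    - {"fingers":1,"travel":[0,0,0],"rot":[0,0,0]}
    - {"fingers":1,"travel":[0,0,0],"rot":[0,0,0]}

```text
t: 33.12
eef_pos: [0.4765, 0.051, 0.148]
eef_rot: [-1.915, -2.485, -0.002]
contact_force: [-0.6, 1.4, 0.9]
width: 0.892
finger_force: 0.0
```

Call:
send_rows:
  commands:
    - {"fingers":1,"travel":[0,0,-0.12],"rot":[0,0,0]}
    - {"fingers":1,"travel":[0,0,-0.12],"rot":[0,0,0]}
    - {"fingers":1,"travel":[0,0,-0.12],"rot":[0,0,0]}
    - {"fingers":1,"travel":[0,0,-0.12],"rot":[0,0,0]}
    - {"fingers":1,"travel":[0,0,-0.12],"rot":[0,0,0]}
    - {"fingers":1,"travel":[0,0,-0.12],"rot":[0,0,0]}
    - {"fingers":1,"travel":[0,0,0],"rot":[0,0,0]}
    - {"fingers":1,"travel":[0,0,0],"rot":[0,0,0]}

```text
t: 33.78
eef_pos: [0.4772, 0.0509, 0.2565]
eef_rot: [-1.915, -2.486, -0.004]
contact_force: [-0.1, -0.6, -0.3]
width: 1.001
finger_force: 0.0
```

Run:
```python
from h import *
T=sk()
c=arm.get_calibration('wrist'); im=arm.camera('wrist'); cv2.imwrite('pics/w20.png',im)
hsv=cv2.cvtColor(im,cv2.COLOR_BGR2HSV); H,S,V=cv2.split(hsv)
J2=PO-.095*np.array([np.cos(SY),np.sin(SY)]); 
p=proj(c,[*J2,.154]); print('knob top pred (down)',p,'(up)',proj(c,[*J2,.162]))
m=(V>190)&(S<60); x,y=p.astype(int); m2=np.zeros_like(m); m2[y-22:y+22,x-22:x+22]=m[y-22:y+22,x-22:x+22]
b=max(blobs(m2,10),key=lambda b:b[1][4]); pts=np.argwhere(b[2])[:,::-1].astype(np.float32); r=cv2.minAreaRect(pts); print('knob bar',b[0],r)
bx=cv2.boxPoints(r); e=sorted([(np.linalg.norm(bx[i]-bx[(i+1)%4]),i) for i in range(4)]); i=e[-1][1]
A,B=at(c,bx[i],.154),at(c,bx[(i+1)%4],.154); print('bar len',np.linalg.norm(A-B),'yaw',np.degrees(np.arctan2(*(B-A)[[1,0]]))%180,'station yaw 6.9, knob angle = 6.9-yaw')
# scoop & bystanders
t=arm.get_calibration('top'); tn=arm.camera('top'); cv2.imwrite('pics/t20.png',tn); t0=cv2.imread('pics/top0.png')
d=cv2.absdiff(tn,t0).max(2); print('changed px scoop area',(d[205:265,375:430]>40).sum())
for n,im_ in (('0',t0),('now',tn)):
    h,s,v=cv2.split(cv2.cvtColor(im_,cv2.COLOR_BGR2HSV)); w=(s<50)&(v>170); k=np.zeros_like(w); k[212:248,380:422]=w[212:248,380:422]
    for q in blobs(k,60): print(n,'scoop bright',q[0].round(1),q[1])
for n,(x0,x1,y0,y1) in dict(mouse=(308,334,228,264),blower=(340,360,230,252),tissue=(400,426,186,210),tape=(245,266,236,256),can=(243,262,156,175)).items(): print(n,(d[y0:y1,x0:x1]>40).mean().round(3),end=' ')
```

```text
t 33.78 r 0.0945 a 0.003 z 0.2565 yaw 104.8 F tool [-0.6 -0.2  0.3] M [ 0.06 -0.09 -0.  ] w 87.1 ff 0 q [-1.13 -0.05  0.92  1.85  0.04  1.32  0.04]
knob top pred (down) [276.92013886 217.33900039] (up) [276.87210503 220.65971367]
knob bar [278.1183432  214.43786982] ((278.1399841308594, 214.47998046875), (35.49676513671875, 4.666904926300049), 81.8698959350586)
bar len 0.030254716972499054 yaw 112.34396838583007 station yaw 6.9, knob angle = 6.9-yaw
changed px scoop area 574
0 scoop bright [400.3 228.3] [385 215  31  29 567]
now scoop bright [401.4 227.2] [389 215  25  28 396]
mouse 0.163 blower 0.014 tissue 0.0 tape 0.0 can 0.0
```

Run:
```python
from h import *
t=arm.get_calibration('top'); s=arm.get_calibration('scene')
S1=arm.camera('scene'); cv2.imwrite('pics/s20.png',S1)
t0,t1,s0=cv2.imread('pics/top0.png'),cv2.imread('pics/t20.png'),cv2.imread('pics/scene0.png')
h0=proj(t,[.385,-.30,.085]); print('handle px top',h0,'scene',proj(s,[.385,-.30,.085]),'pan scene',proj(s,[.494,-.3556,.01]))
def dark(im,c,r,th=50):
    g=cv2.cvtColor(im,cv2.COLOR_BGR2GRAY); m=np.zeros(g.shape,bool); x,y=c.astype(int); m[y-r:y+r,x-r:x+r]=g[y-r:y+r,x-r:x+r]<th
    b=blobs(m,10); return [(q[0].round(1),q[1][:5]) for q in b]
for a in (t0,t1): print('top',dark(a,h0,14))
hs=proj(s,[.385,-.30,.085])
for a in (s0,S1): print('scene',dark(a,hs,16))
for n,im in (('s0',s0),('s1',S1)):
    h,ss,v=cv2.split(cv2.cvtColor(im,cv2.COLOR_BGR2HSV)); w=(ss<60)&(v>160); k=np.zeros_like(w); x,y=proj(s,[.494,-.3556,.01]).astype(int); k[y-20:y+20,x-25:x+25]=w[y-20:y+20,x-25:x+25]
    print(n,[(q[0].round(1),q[1]) for q in blobs(k,40)])
for n,im in (('0',t0),('1',t1)):
    h,ss,v=cv2.split(cv2.cvtColor(im,cv2.COLOR_BGR2HSV)); m=np.zeros(h.shape,bool); m[225:265,305:335]=((h>=108)&(h<=125)&(ss>90))[225:265,305:335]; ys,xs=np.where(m); print('mouse',n,len(xs),xs.mean(),ys.mean())
```

```text
handle px top [388.79429    256.45278614] scene [395.45454524 173.39445969] pan scene [370.88404955 161.92384019]
top [(array([390.6, 252. ]), array([385, 242,  12,  23, 120], dtype=int32))]
top [(array([391.9, 250.8]), array([387, 242,  12,  22, 138], dtype=int32))]
scene [(array([392.1, 172.7]), array([381, 168,  22,  11, 123], dtype=int32)), (array([408.3, 186.3]), array([405, 183,   6,   6,  21], dtype=int32))]
scene [(array([390.8, 171.2]), array([381, 167,  22,  10, 113], dtype=int32)), (array([408.6, 186.2]), array([406, 183,   5,   6,  19], dtype=int32))]
s0 [(array([349.4, 143.5]), array([345, 141,  11,   7,  57], dtype=int32)), (array([372.1, 161.7]), array([353, 145,  38,  33, 606], dtype=int32))]
s1 [(array([349.3, 143.5]), array([345, 141,  12,   7,  62], dtype=int32)), (array([360.6, 153.8]), array([355, 151,  13,   6,  41], dtype=int32))]
mouse 0 74 317.2027027027027 250.6081081081081
mouse 1 34 321.05882352941177 252.97058823529412
```

```bash
python3 -c "
from bench import arm
print(arm.close_job())"
```

```text
the job is handed in; nothing more can be done
None
```

I handed the job in at about 34 s of the 72 s allowed, but got no verdict back. All five balls are in the jar, the scoop lies flat about 4 mm from where it started, and the lid is at its stop, pushed down and locked with the knob at about 1.3 rad. The mouse's final position is the one thing not confirmed: its outline looked smaller in the last picture, probably hidden by the arm, since it was in place earlier and nothing worked near it after that.

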